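# Set up the inspection case and load the clamp saddles

### The job

Put the spanner that lies on the inspection case away in the blue tool tray, then raise the case's stiff screen lid until it stands open at 110 degrees from closed, leaning back a little like a laptop screen. Lay every clamp saddle on the bench into the case's bays, one to a bay, flat on its foot with its tongue pointing towards the screen, then press the start button fully down. Leave the jar, the two big nuts and the steel collar where they stand, and have everything still in place at the end.

Things in the scene. Friction and masses are not known exactly. Their poses are not given: they have to be found in the camera images.
- case: Inspection case, fixed. Origin: under it, on the bench; x points from its front ledge to the hinge, y along the hinge. Body x -70..75, y -130..130 mm; flat bed 40 mm above the bench with four bays, floor centres at x 0, y -84, -28, 28, 84 mm, each 50 mm (y) by 100 mm (x), between ribs 6 mm wide, 8 mm high. In front (x -130..-70 mm) a ledge 28 mm high with the button.
- screen (a joint): Angle of the screen lid, rad: 0 closed (flat on the case), grows as it opens, 1.57 upright, 1.92 = 110 degrees, stop at 2.6. Stiff hinge (0.6 N m friction) along the case's y: stays where left, moves with about 5 N at the tab. Slab 143 mm (hinge to free edge) by 250 by 16 mm; closed, its top is 68 mm above the bench.
- screen_tab (a point): Grip point on the rubber tab in the middle of the lid's free edge; moves with the lid. Tab 36 mm wide (along case y), 12 mm thick, sticks out 47 mm; the point is 29 mm out from the edge, mid-thickness, 175 mm from the hinge along the lid and 8 mm off its plane towards the outer face. Pinched by its sides, it can turn between the fingers.
- screen_hinge (a point): Middle of the hinge line of the screen lid, 52 mm above the bench, 75 mm from the case's origin along its x
- start_top (a point): Centre of the top of the start button, a round black push button 28 mm across on the case's front ledge; press straight down
- start (a joint): Travel of the start button, m: 0 up, 0.006 fully down (about 5 N); springs back
- crate: Open blue plastic tool tray, fixed, 240 mm (x) by 130 mm (y), 50 mm high, walls and floor 5 mm. Origin: under its centre.
- spanner: Steel open-ended spanner, 160 mm long, lying on the closed lid at the start. Ring at the -x end 32 mm across, jaw at the +x end 38 mm wide, between them a straight shank 17 mm wide and 7 mm thick (x -48 to 49 mm). About 180 g. Origin: underside, mid-length.
- spanner_grip (a point): Point on the spanner's shank, mid-thickness, 32 mm from its origin towards the ring
- spanner_tip (a point): Between the prongs of the spanner's jaw, 70 mm from its origin
- saddle0: Steel clamp saddle, about 250 g; may be absent. Foot plate x -40..24 mm, 40 mm wide (y), 10 mm thick; at its +x end a narrow tongue x 24..40 mm, 18 mm wide, 10 mm thick; on the plate a grey hump 36 mm (x) by 28 mm (y), centred at x -8 mm, top 34 mm above the underside. Origin: underside, middle of the 80 mm length. Grip the hump across y.
- saddle1: Steel clamp saddle, about 250 g; may be absent. Foot plate x -40..24 mm, 40 mm wide (y), 10 mm thick; at its +x end a narrow tongue x 24..40 mm, 18 mm wide, 10 mm thick; on the plate a grey hump 36 mm (x) by 28 mm (y), centred at x -8 mm, top 34 mm above the underside. Origin: underside, middle of the 80 mm length. Grip the hump across y.
- saddle2: Steel clamp saddle, about 250 g; may be absent. Foot plate x -40..24 mm, 40 mm wide (y), 10 mm thick; at its +x end a narrow tongue x 24..40 mm, 18 mm wide, 10 mm thick; on the plate a grey hump 36 mm (x) by 28 mm (y), centred at x -8 mm, top 34 mm above the underside. Origin: underside, middle of the 80 mm length. Grip the hump across y.
- saddle3: Steel clamp saddle, about 250 g; may be absent. Foot plate x -40..24 mm, 40 mm wide (y), 10 mm thick; at its +x end a narrow tongue x 24..40 mm, 18 mm wide, 10 mm thick; on the plate a grey hump 36 mm (x) by 28 mm (y), centred at x -8 mm, top 34 mm above the underside. Origin: underside, middle of the 80 mm length. Grip the hump across y.
- tongue0 (a point): Tip of the tongue of saddle0, 5 mm above its underside
- tongue1 (a point): Tip of the tongue of saddle1, 5 mm above its underside
- tongue2 (a point): Tip of the tongue of saddle2, 5 mm above its underside
- tongue3 (a point): Tip of the tongue of saddle3, 5 mm above its underside
- jar: Bystander: amber jar with a steel cap, 56 mm across, 75 mm tall. Origin: centre of its underside.
- nut_a: Bystander: big steel hexagon nut lying flat, 50 mm across its corners, 24 mm high. Origin: centre of its underside.
- nut_b: Bystander: big steel hexagon nut lying flat, 50 mm across its corners, 24 mm high. Origin: centre of its underside.
- collar: Bystander: heavy dark steel ring lying flat, 90 mm across, 22 mm high. Origin: centre of its underside.
Mind the look-alikes: they are no part of the job. Leave any green or yellow look-alike of the saddle2 alone.

How it is judged:
By the outcome, as a careful person would: the job done as asked, in the order asked, and still so for the second after the job is handed in, with the robot touching nothing.
Of saddle0, saddle1, saddle2, saddle3 only 3 to 4 are there at a start; the rules pass over those that are not, and their reading is None.
At some moment in a run one of saddle0, saddle1, saddle2, saddle3 may be knocked a few centimetres aside while the robot is not near it.
Once in a run the grip may slacken for a moment while it holds something.
It also fails if it takes over 210 s, if anything falls off the work surface, if the arm or the gripper's body presses on something with over 40 N, if the wrist force passes 120 N, or if a joint passes its speed limit or range.

### The arm

A 7-joint arm with a two-finger parallel gripper is mounted at the origin on the work surface. World frame = base frame: x ahead of the robot, y to its left, z up, the work surface at z = 0. Lengths are in m, angles in degrees, forces in N, time in s.
With the tool pointing down it reaches from about 0.425 to 0.875 m from the base axis. Payload 4.7 kg.
Tool frame: the origin (TCP) lies at the centre of the arm's flange, where the gripper is bolted on; the fingertips stand 182 mm ahead of it and the grasp point (between the pads) lies 164 mm ahead of it (env.grip_depth is the distance from the TCP to the grasp point, in m); z points along the fingers, y is the line along which they close (so a half turn about z gives the same grasp; the last joint's range is limited). The gripper opens to 87 mm and grips with 3 to 60 N. Pads are 19 mm wide; open, the fingers measure 117 mm over their backs; the gripper's body (75 mm by 190 mm) begins 51 mm behind the grasp point.
Start: joints at [-66.056, 18.392, -4.016, 83.108, 1.295, 78.541, -3.26], TCP at [0.255, 0.598, 0.405] pointing down, gripper open.
Joint ranges: [-163.93, 163.93], [-17.29, 119.83], [-79.2, 71.16], [3.27, 140.29], [-89.18, 269.18], [5.43, 117.66], [-154.24, 154.24]. Speed limits (degrees/s): [147.25, 147.25, 180, 180, 180, 180, 180].

### API

Orientations are given as [roll, pitch, yaw] about the fixed x, y, z axes, in that order (R = Rz(yaw) Ry(pitch) Rx(roll)).
In Python, from cell import env gives the robot as it stands. The module is installed in compiled form; this text tells all that it offers.
- The arm moves only by the tool send_rows, never from a script. Its arguments are lists of equal length, an entry for each row: "xyz": the shift along the tool's x, y, z in m, a list of three; "rotation": the turn, a rotation vector about the tool's x, y, z in rad, a list of three; "jaw": the opening, from 0 (shut) to 1 (fully open). A call has 1 to 20 rows; each row shifts and turns the commanded pose from where the row before left it, along the tool's axes as they then stand; what a row does not reach is not made up. A row lasts 1/10 s, in which the tool goes at most 50 mm and 8.59 degrees, less where a joint would pass 70% of its speed; a pose out of reach is approached as far as the arm can. A call is refused whole if a number of a shift passes 0.05 or a number of a turn 0.15, either way. A call with a gripper value outside its range is refused whole. The fingers move at their own pace and stop on an object; "newtons" is the grip in N (left out, the last holds). Time passes only in rows, so rows that do not move let the fingers close. It gives the time, the measured TCP pose, the force, the opening and the grip force at its end, in the units of the state.
- env.get_obs(): the state, without advancing time (a new reading comes with each control period).
- env.read_camera(name): name is "side" or "top"; returns a dict with "image" (400x640x3 uint8, blue, green, red), "fx", "fy", "cx", "cy" (pixels), "R" (3x3) and "t" (3): a world point X has camera coordinates R X + t. Camera axes: x right, y down, z forward; pixel columns grow to the right and rows downward; lengths in m; the calibration is good to about 2 mm. A picture is of the moment at which its call begins. There is no depth.
- env.sign_off(): hands the job in; it is judged then, once.
The state is a dict: "time_s": time; "qpos": joint angles; "joint_velocities": joint speeds; "effort": joint torques, N m; "tool_pos": TCP position; "tool_rot": TCP orientation; "force": force on the tool from outside, world axes, zero at the start; "wrist_torque": the same for the moment, N m; "grip_width": finger opening in m; "grasp_force": force on a finger pad.
Only numpy, scipy, OpenCV 4.12 (cv2) and the standard library are available. Lean on these libraries where they do the work, as an engineer would, in place of code of your own. Each camera call takes 0.05 s, during which the arm holds its last target. There are 200 camera calls.

## Working session

There is one attempt and no reset: what is moved stays moved. The work goes in short steps, Python scripts to look and compute and a tool call to move; the robot and the scene stay as the last step left them, time stands still between calls to the robot, and variables do not carry over. Pictures are saved under pics/ and viewed, at most 14 in all, crops included, and the job is handed in when it is done.

Besides the shell and the picture viewer there is one more tool, called after "Call:" as a command line: name --argument value ..., lists and objects as JSON in quotes. send_rows: Moves the arm, as the interface text tells. Its arguments: {"type":"object","properties":{"xyz":{"type":"array"},"rotation":{"type":"array"},"jaw":{"type":"array"},"newtons":{"type":"number"}},"required":["xyz","rotation","jaw"]}

```bash
ls; mkdir -p pics
python3 - <<'E'
from cell import env
import cv2
o=env.get_obs();print(o)
for n in("top","side"):
    c=env.read_camera(n);cv2.imwrite(f"pics/{n}0.png",c["image"]);print(n,c["fx"],c["fy"],c["cx"],c["cy"],c["R"],c["t"])
E
```

```text
pics
{'time_s': 0.0, 'qpos': array([-66.05735553,  18.43945986,  -4.01517618,  83.17588025,
         1.29429081,  78.54022982,  -3.25975796]), 'joint_velocities': array([-0.09941894,  0.10468097,  0.06335801,  0.0084029 , -0.01223246,
        0.08650578,  0.01306757]), 'effort': array([ 4.83170794e-06, -4.91280627e+01, -4.03932156e-01, -3.12527525e+01,
       -6.40359591e-02,  4.34924173e-02,  1.37326665e-04]), 'tool_pos': array([0.25533137, 0.597524  , 0.40364801]), 'tool_rot': array([-1.79889633e+02,  5.19537855e-03,  1.56866895e+02]), 'force': array([0.01759644, 0.53340331, 0.13164999]), 'wrist_torque': array([0.06348367, 0.02685908, 0.00720886]), 'grasp_force': 0.0, 'grip_width': 0.08698169050595732}
top 368.4373711816024 368.4373711816024 318.73636805127035 197.09691863290257 [[-0.01052985 -0.99985317  0.01351905]
 [-0.99819151  0.00971022 -0.05932468]
 [ 0.0591847  -0.01411928 -0.99814719]] [-0.18838111  0.4430567   1.02824335]
side 381.6889396469372 381.6889396469372 321.15908515271474 191.9084660623632 [[ 0.93311083 -0.35925323  0.01553336]
 [-0.16614051 -0.46903228 -0.86741343]
 [ 0.31890673  0.80681215 -0.49734561]] [-0.48006442  0.04832857  1.23452744]
```

View pics/top0.png

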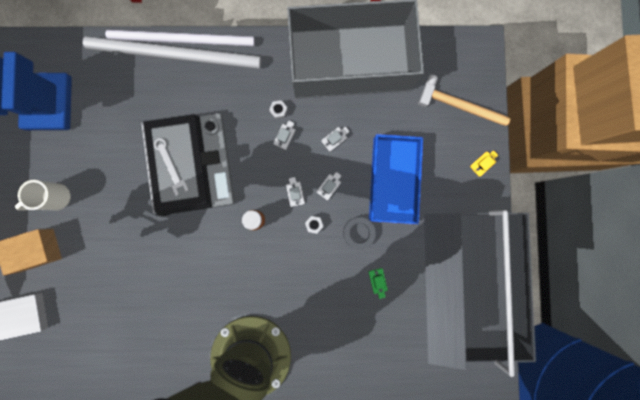

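View pics/side0.png

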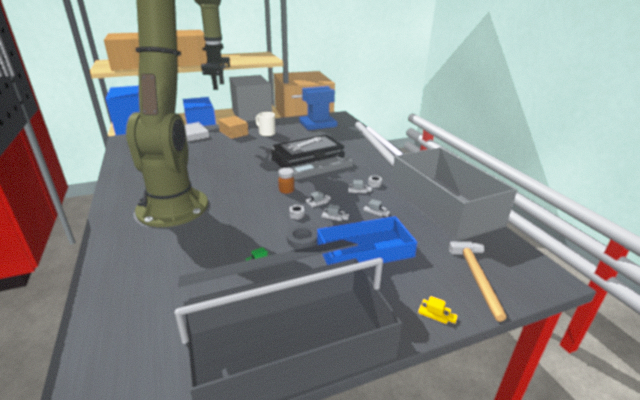

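The top view shows the case at (187,163): hinge on the left, ledge on the right, button at (210,126), tab at (211,157). The spanner's ring is at (160,146) and its jaw at (178,190).

Could be taken for saddles:
- Grey: (285,134), (336,138), (295,192), (329,186)
- Green look-alike: (378,283)
- Yellow look-alike: (485,163)
- Nuts: (278,108), (314,224)

I choose the four grey ones. For the tray I choose the blue one at (397,180), not the grey crates. A close crop will check this.

```bash
cat > h.py <<'E'
from cell import env
import cv2, numpy as np
from scipy.spatial.transform import Rotation as Ro
def ray(c,uv):
    uv=np.atleast_2d(np.float64(uv)); d=np.c_[(uv[:,0]-c["cx"])/c["fx"],(uv[:,1]-c["cy"])/c["fy"],np.ones(len(uv))]@c["R"]
    return -c["R"].T@c["t"], d
def plane(c,uv,z):
    o,d=ray(c,uv); return (o+d*((z-o[2])/d[:,2])[:,None])
def proj(c,X):
    p=np.atleast_2d(X)@c["R"].T+c["t"]; return np.c_[c["fx"]*p[:,0]/p[:,2]+c["cx"],c["fy"]*p[:,1]/p[:,2]+c["cy"]]
def crop(im,x0,y0,x1,y1,s,name): cv2.imwrite(name,cv2.resize(im[y0:y1,x0:x1],None,fx=s,fy=s,interpolation=cv2.INTER_CUBIC))
def state():
    o=env.get_obs(); R=Ro.from_euler("xyz",o["tool_rot"],degrees=True); return o,np.array(o["tool_pos"]),R
def delta(p,rpy):
    "shift in present tool axes and yaw-like rotvec to reach TCP p, rpy"
    o,q,R=state(); R2=Ro.from_euler("xyz",rpy,degrees=True)
    print("tool shift",np.round(R.inv().apply(np.array(p)-q),4),"rotvec",np.round((R.inv()*R2).as_rotvec(),4))
E
python3 - <<'E'
from h import *
c=env.read_camera("top");im=c["image"]
crop(im,132,95,242,225,4.6,"pics/case.png")
crop(im,265,90,425,250,3.7,"pics/sad.png")
E
```

```text
(no output)
```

View pics/case.png

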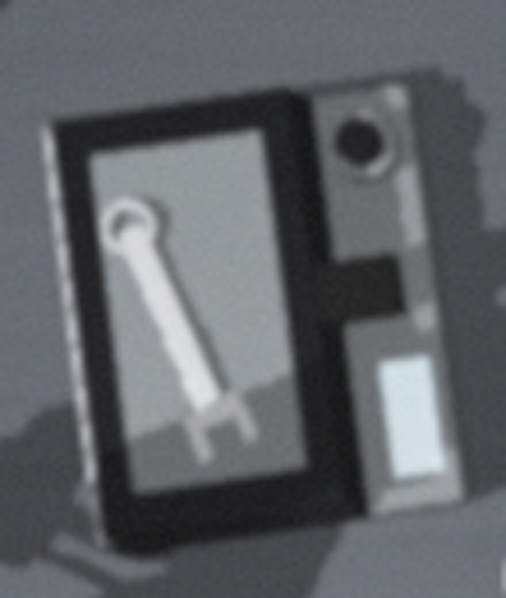

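View pics/sad.png

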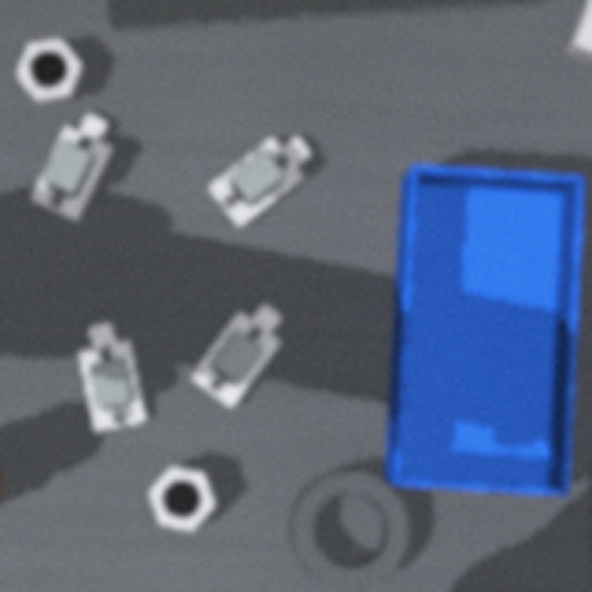

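The crops confirm four grey saddles with their tongues away from the robot, plus the blue tray. The case's hinge is on the left, and the spanner lies inside the lid's grey panel. Fitting poses from picked corners.

```bash
cat > fit.py <<'E'
from h import *
def fit(loc,W):
    loc=np.float64(loc);W=np.float64(W)[:,:2]; a,b=loc.mean(0),W.mean(0)
    H=(loc-a).T@(W-b); th=np.arctan2(H[0,1]-H[1,0],H[0,0]+H[1,1])
    R=np.array([[np.cos(th),-np.sin(th)],[np.sin(th),np.cos(th)]]); t=b-R@a
    return t,np.degrees(th),np.abs(W-(loc@R.T+t)).max()
E
python3 - <<'E'
from fit import *
c=env.read_camera("top")
P=lambda L:np.array(L)/3.7+[265,90]
Q=lambda L:np.array(L)/4.6+[132,95]
loc=np.array([[-40,20],[-40,-20],[24,-20],[24,20],[40,0]])/1e3
for n,L in dict(A=[(35,195),(77,220),(110,150),(68,123),(97,118)],B=[(208,187),(240,227),(307,180),(270,140),(310,148)],C=[(93,432),(148,422),(133,345),(78,357),(100,323)],D=[(192,378),(232,408),(283,345),(243,312),(275,312)]).items():
    print(n,fit(loc,plane(c,P(L),.010)))
for n,hh in dict(A=(73,168),B=(258,177),C=(112,382),D=(238,352)).items(): print(n,'hump',plane(c,P([hh]),.034))
print('case',fit(np.array([[75,125],[-68,125],[-68,-125],[75,-125]])/1e3,plane(c,Q([(105,550),(365,515),(300,92),(55,122)]),.068)))
print('ledge corners',plane(c,Q([(412,78),(467,495)]),.028),'button',plane(c,Q([(358,140)]),.036),'tab',plane(c,Q([(405,258),(410,315)]),.066))
print('spanner ring,jaw',plane(c,Q([(130,223),(225,432)]),.075), 'shank',plane(c,Q([(140,255),(205,400)]),.075))
print('crate',fit(np.array([[120,65],[120,-65],[-120,-65],[-120,65]])/1e3,plane(c,P([(408,165),(583,175),(570,495),(388,487)]),.05)))
print('jar',plane(c,[(252,219)],.075),'nuts',plane(c,P([(48,68),(181,499)]),.024),'collar',plane(c,P([(350,525)]),.022))
E
```

```text
A (array([ 0.62344127, -0.10002983]), np.float64(-26.430554387540564), np.float64(0.0035010885113196527))
B (array([ 0.61089032, -0.24637416]), np.float64(-53.97654407182926), np.float64(0.003668286941259258))
C (array([ 0.45627999, -0.12545936]), np.float64(10.748793484571541), np.float64(0.003615003143610407))
D (array([ 0.47475484, -0.22787749]), np.float64(-38.709506764010605), np.float64(0.0010736733012122746))
A hump [[ 0.61399401 -0.09914387  0.034     ]]
B hump [[ 0.60604848 -0.23920328  0.034     ]]
C hump [[ 0.45131552 -0.12754829  0.034     ]]
D hump [[ 0.47302782 -0.22240365  0.034     ]]
case (array([0.53068263, 0.18446023]), np.float64(97.94869065605606), np.float64(0.004962060249951078))
ledge corners [[0.6836447  0.07900381 0.028     ]
 [0.42726785 0.04456298 0.028     ]] button [[0.64325881 0.10947254 0.036     ]] tab [[0.56509923 0.07304191 0.066     ]
 [0.53137354 0.0699446  0.066     ]]
spanner ring,jaw [[0.58521324 0.230082   0.075     ]
 [0.46286249 0.17375111 0.075     ]] shank [[0.56639667 0.22403255 0.075     ]
 [0.48152042 0.18546358 0.075     ]]
crate (array([ 0.48672239, -0.40728451]), np.float64(-4.064450466902153), np.float64(0.0028280348232289643))
jar [[ 0.3811247  -0.01456994  0.075     ]] nuts [[ 0.69410727 -0.07959475  0.024     ]
 [ 0.3630573  -0.17846047  0.024     ]] collar [[ 0.34204567 -0.30604735  0.022     ]]
```

```bash
cat >> h.py <<'E'
def go(*W):
    "chain of waypoints (x,y,tipz,yaw), tool down: rotate first, then shift in the turned frame"
    o,q,R=state()
    print("t",round(o["time_s"],1),"tcp",np.round(q,4),"rpy",np.round(o["tool_rot"],2),"grip",round(o["grip_width"],4),round(o["grasp_force"],1),"F",np.round(o["force"],1))
    for x,y,tz,yaw in W:
        p=np.array([x,y,tz+.182]); R2=Ro.from_euler("xyz",[180,0,yaw],degrees=True)
        print(" rot",np.round((R.inv()*R2).as_rotvec(),3),"shift",np.round(R2.inv().apply(p-q),4)); q,R=p,R2
E
python3 -c "
from h import *
go((.527,.2045,.12,24.7),(.527,.2045,.0693,24.7))"
```

```text
t 0.2 tcp [0.2554 0.5976 0.4041] rpy [-179.93    0.    156.87] grip 0.0872 0.0 F [-0.7 -0.2  1. ]
 rot [-0.000e+00  1.000e-03  2.307e+00] shift [0.0825 0.4707 0.1021]
 rot [0. 0. 0.] shift [ 0.     -0.      0.0507]
```

Call:
send_rows --xyz '[[0, 0, 0], [0, 0, 0], [0, 0, 0], [0, 0, 0], [0, 0, 0], [0, 0, 0], [0, 0, 0], [0, 0, 0], [0, 0, 0], [0, 0, 0], [0, 0, 0], [0, 0, 0], [0, 0, 0], [0, 0, 0], [0, 0, 0], [0, 0, 0]]' --rotation '[[0, 0, 0.144], [0, 0, 0.144], [0, 0, 0.144], [0, 0, 0.144], [0, 0, 0.144], [0, 0, 0.144], [0, 0, 0.144], [0, 0, 0.144], [0, 0, 0.144], [0, 0, 0.144], [0, 0, 0.144], [0, 0, 0.144], [0, 0, 0.144], [0, 0, 0.144], [0, 0, 0.144], [0, 0, 0.147]]' --jaw '[1, 1, 1, 1, 1, 1, 1, 1, 1, 1, 1, 1, 1, 1, 1, 0.7]' --newtons 30

```text
time_s: 1.8
tool_pos: [0.2553, 0.5977, 0.4045]
tool_rot: [180.0, 0.0, 24.3]
force: [-1.2, -0.8, -1.0]
grip_width: 0.0838
grasp_force: 0.0
```

Call:
send_rows --xyz '[[0.005, 0.03, 0], [0.005, 0.03, 0.005], [0.005, 0.03, 0.007], [0.005, 0.03, 0.007], [0.005, 0.03, 0.007], [0.006, 0.03, 0.007], [0.006, 0.03, 0.007], [0.006, 0.03, 0.007], [0.006, 0.03, 0.007], [0.006, 0.03, 0.007], [0.006, 0.03, 0.007], [0.006, 0.03, 0.007], [0.006, 0.03, 0.007], [0.005, 0.03, 0.007], [0.005, 0.03, 0.007], [0, 0.02, 0.007], [0, 0, 0], [0, 0, 0]]' --rotation '[[0, 0, 0], [0, 0, 0], [0, 0, 0], [0, 0, 0], [0, 0, 0], [0, 0, 0], [0, 0, 0], [0, 0, 0], [0, 0, 0], [0, 0, 0], [0, 0, 0], [0, 0, 0], [0, 0, 0], [0, 0, 0], [0, 0, 0], [0, 0, 0], [0, 0, 0], [0, 0, 0]]' --jaw '[0.7, 0.7, 0.7, 0.7, 0.7, 0.7, 0.7, 0.7, 0.7, 0.7, 0.7, 0.7, 0.7, 0.7, 0.7, 0.7, 0.7, 0.7]'

```text
time_s: 3.6
tool_pos: [0.5269, 0.2056, 0.3016]
tool_rot: [-180.0, 0.0, 24.6]
force: [-0.9, 0.3, 0.4]
grip_width: 0.0609
grasp_force: 0.0
```

```bash
python3 -c "
from h import *
go((.527,.2045,.0693,24.7))"
```

```text
t 3.6 tcp [0.5269 0.2056 0.3016] rpy [-1.7996e+02  3.0000e-02  2.4650e+01] grip 0.0609 0.0 F [-0.9  0.3  0.4]
 rot [-0.001  0.    -0.001] shift [-0.0004  0.001   0.0503]
```

Call:
send_rows --xyz '[[0, 0.001, 0.015], [0, 0, 0.015], [0, 0, 0.012], [0, 0, 0.008], [0, 0, 0], [0, 0, 0], [0, 0, 0], [0, 0, 0], [0, 0, 0], [0, 0, 0], [0, 0, 0], [0, 0, 0], [0, 0, 0], [0, 0, 0], [0, 0, 0]]' --rotation '[[0, 0, 0], [0, 0, 0], [0, 0, 0], [0, 0, 0], [0, 0, 0], [0, 0, 0], [0, 0, 0], [0, 0, 0], [0, 0, 0], [0, 0, 0], [0, 0, 0], [0, 0, 0], [0, 0, 0], [0, 0, 0], [0, 0, 0]]' --jaw '[0.7, 0.7, 0.7, 0.7, 0.7, 0, 0, 0, 0, 0, 0, 0, 0, 0, 0]' --newtons 45

```text
time_s: 5.1
tool_pos: [0.5275, 0.2045, 0.2518]
tool_rot: [-180.0, -0.0, 24.7]
force: [1.0, -0.4, -0.4]
grip_width: 0.0162
grasp_force: 45.0
```

Call:
send_rows --xyz '[[0, 0, -0.005], [0, 0, -0.015], [0, 0, -0.02], [0, 0, -0.02], [0, 0, -0.02], [0, 0, -0.02], [0, 0, -0.01], [0, 0, 0], [0, 0, 0], [0, 0, 0], [0, 0, 0], [0, 0, 0]]' --rotation '[[0, 0, 0], [0, 0, 0], [0, 0, 0], [0, 0, 0], [0, 0, 0], [0, 0, 0], [0, 0, 0.1], [0, 0, 0.1], [0, 0, 0.1], [0, 0, 0.1], [0, 0, 0.1], [0, 0, 0]]' --jaw '[0, 0, 0, 0, 0, 0, 0, 0, 0, 0, 0, 0]'

```text
time_s: 6.3
tool_pos: [0.5276, 0.2042, 0.3628]
tool_rot: [-180.0, -0.1, -4.0]
force: [0.3, 0.5, -1.3]
grip_width: 0.016
grasp_force: 45.0
```

```bash
python3 -c "
from h import *
o,q,R=state()
go((.4867,-.4073,.12,-4),(.4867,-.4073,.0085,-4))
c=env.read_camera('side');crop(c['image'],230,60,420,280,2.6,'pics/lift.png')"
```

```text
t 6.3 tcp [0.5276 0.2042 0.3628] rpy [-1.7996e+02 -5.0000e-02 -3.9900e+00] grip 0.016 45.0 F [ 0.3  0.5 -1.3]
 rot [-0.001 -0.001  0.   ] shift [0.0019 0.6129 0.0608]
 rot [0. 0. 0.] shift [ 0.     -0.      0.1115]
```

View pics/lift.png

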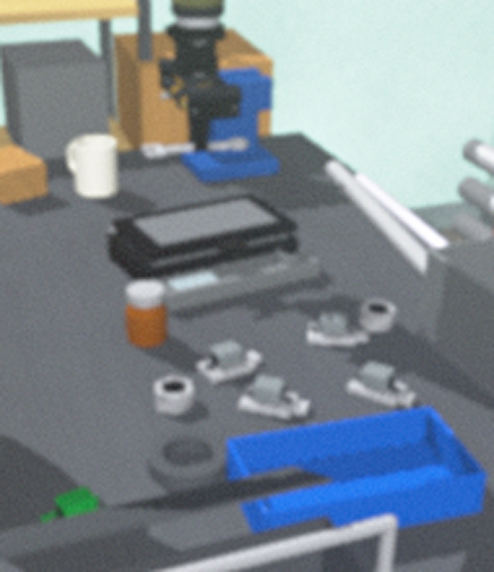

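The spanner hangs level in the gripper (crop (150,150)–(245,143)). Next I carry it to the tray.

Call:
send_rows --xyz '[[0, 0.015, 0], [0, 0.03, 0], [0, 0.033, 0], [0, 0.033, 0], [0, 0.033, 0], [0, 0.033, 0], [0, 0.033, 0], [0, 0.033, 0], [0, 0.033, 0], [0, 0.033, 0], [0, 0.033, 0], [0, 0.033, 0], [0, 0.033, 0], [0, 0.033, 0.005], [0, 0.033, 0.01], [0, 0.033, 0.01], [0, 0.033, 0.01], [0, 0.033, 0.01], [0, 0.025, 0.01], [0.002, 0.015, 0.005]]' --rotation '[[0, 0, 0], [0, 0, 0], [0, 0, 0], [0, 0, 0], [0, 0, 0], [0, 0, 0], [0, 0, 0], [0, 0, 0], [0, 0, 0], [0, 0, 0], [0, 0, 0], [0, 0, 0], [0, 0, 0], [0, 0, 0], [0, 0, 0], [0, 0, 0], [0, 0, 0], [0, 0, 0], [0, 0, 0], [0, 0, 0]]' --jaw '[0, 0, 0, 0, 0, 0, 0, 0, 0, 0, 0, 0, 0, 0, 0, 0, 0, 0, 0, 0]'

```text
time_s: 8.35
tool_pos: [0.4845, -0.4104, 0.3011]
tool_rot: [180.0, 0.1, -4.1]
force: [-1.5, 2.3, -1.8]
grip_width: 0.0159
grasp_force: 45.0
```

Call:
send_rows --xyz '[[0, 0, 0], [0, 0, 0.015], [0, 0, 0.02], [0, 0, 0.02], [0, 0, 0.02], [0, 0, 0.015], [0, 0, 0.01], [0, 0, 0.006]]' --rotation '[[0, 0, 0], [0, 0, 0], [0, 0, 0], [0, 0, 0], [0, 0, 0], [0, 0, 0], [0, 0, 0], [0, 0, 0]]' --jaw '[0, 0, 0, 0, 0, 0, 0, 0]'

```text
time_s: 9.15
tool_pos: [0.4873, -0.4065, 0.1949]
tool_rot: [-180.0, 0.0, -3.9]
force: [-1.0, -0.2, -1.5]
grip_width: 0.0163
grasp_force: 45.0
```

```bash
python3 -c "
from h import *
go((.4867,-.4073,.0085,-4))"
```

```text
t 9.2 tcp [ 0.4873 -0.4065  0.1949] rpy [-1.7996e+02  3.0000e-02 -3.9000e+00] grip 0.0163 45.0 F [-1.  -0.2 -1.5]
 rot [-0.001  0.     0.002] shift [-0.0005  0.0008  0.0044]
```

Call:
send_rows --xyz '[[0, 0, 0.0045], [0, 0, 0], [0, 0, 0], [0, 0, 0], [0, 0, 0], [0, 0, 0], [0, 0, -0.02], [0, 0, -0.03], [0, 0, -0.04], [0, 0, -0.04], [0, 0, -0.02], [0, 0, 0]]' --rotation '[[0, 0, 0], [0, 0, 0], [0, 0, 0], [0, 0, 0], [0, 0, 0], [0, 0, 0], [0, 0, 0], [0, 0, 0], [0, 0, 0], [0, 0, 0], [0, 0, 0], [0, 0, 0]]' --jaw '[0, 0, 0.4, 0.4, 0.4, 0.4, 0.4, 0.4, 0.7, 0.7, 0.7, 0.7]'

```text
time_s: 10.35
tool_pos: [0.4876, -0.4085, 0.3453]
tool_rot: [179.8, -0.4, -4.0]
force: [0.3, -0.3, 0.3]
grip_width: 0.0572
grasp_force: 0.0
```

Run:
```python
from h import *
go((.5466,.0874,.12,97.8),(.5466,.0874,.042,97.8))
a=np.radians(np.arange(0,116,5)); x=-.175*np.cos(a)+.008*np.sin(a); z=.175*np.sin(a)+.008*np.cos(a)
print(np.round(np.c_[np.diff(x),-np.diff(z)],4).tolist())
```

```text
t 10.3 tcp [ 0.4876 -0.4085  0.3453] rpy [179.82  -0.35  -3.98] grip 0.0572 0.0 F [ 0.3 -0.3  0.3]
 rot [ 0.008 -0.002 -1.776] shift [0.4833 0.1258 0.0433]
 rot [0. 0. 0.] shift [ 0.    -0.     0.078]
[[0.0014, -0.0152], [0.0027, -0.015], [0.004, -0.0148], [0.0053, -0.0144], [0.0065, -0.0138], [0.0077, -0.0132], [0.0088, -0.0125], [0.0098, -0.0117], [0.0108, -0.0108], [0.0117, -0.0098], [0.0125, -0.0087], [0.0133, -0.0076], [0.0139, -0.0064], [0.0144, -0.0052], [0.0148, -0.0039], [0.0151, -0.0026], [0.0152, -0.0013], [0.0153, 0.0], [0.0152, 0.0014], [0.015, 0.0027], [0.0148, 0.004], [0.0144, 0.0053], [0.0138, 0.0065]]
```

Call:
send_rows --xyz '[[0, 0, 0], [0, 0, 0], [0, 0, 0], [0, 0, 0], [0, 0, 0], [0, 0, 0], [0, 0, 0], [0, 0, 0], [0, 0, 0], [0, 0, 0], [0, 0, 0], [0, 0, 0], [0, 0, 0]]' --rotation '[[0.008, 0, -0.137], [0, 0, -0.137], [0, 0, -0.137], [0, 0, -0.137], [0, 0, -0.137], [0, 0, -0.137], [0, 0, -0.137], [0, 0, -0.137], [0, 0, -0.137], [0, 0, -0.137], [0, 0, -0.137], [0, 0, -0.137], [0, 0, -0.132]]' --jaw '[0.7, 0.7, 0.7, 0.7, 0.7, 0.7, 0.7, 0.7, 0.7, 0.7, 0.7, 0.7, 0.7]'

```text
time_s: 11.65
tool_pos: [0.4869, -0.4069, 0.3397]
tool_rot: [-180.0, -0.5, 98.1]
force: [-0.0, 1.2, -1.3]
grip_width: 0.0609
grasp_force: 0.0
```

Call:
send_rows --xyz '[[0.015, 0.004, 0], [0.03, 0.008, 0], [0.03, 0.008, 0], [0.03, 0.008, 0], [0.03, 0.008, 0], [0.03, 0.008, 0], [0.03, 0.008, 0], [0.03, 0.008, 0], [0.03, 0.008, 0], [0.03, 0.008, 0], [0.03, 0.008, 0], [0.03, 0.008, 0.005], [0.03, 0.008, 0.008], [0.03, 0.008, 0.01], [0.03, 0.008, 0.01], [0.03, 0.008, 0.01], [0.018, 0.002, 0], [0, 0, 0], [0, 0, 0]]' --rotation '[[0, 0, 0], [0, 0, 0], [0, 0, 0], [0, 0, 0], [0, 0, 0], [0, 0, 0], [0, 0, 0], [0, 0, 0], [0, 0, 0], [0, 0, 0], [0, 0, 0], [0, 0, 0], [0, 0, 0], [0, 0, 0], [0, 0, 0], [0, 0, 0], [0, 0, 0], [0, 0, 0], [0, 0, 0]]' --jaw '[0.7, 0.7, 0.7, 0.7, 0.7, 0.7, 0.7, 0.7, 0.7, 0.7, 0.7, 0.7, 0.7, 0.7, 0.7, 0.7, 0.7, 0.7, 0.7]'

```text
time_s: 13.55
tool_pos: [0.5459, 0.089, 0.3018]
tool_rot: [180.0, -0.4, 97.8]
force: [0.1, -0.8, -1.4]
grip_width: 0.0609
grasp_force: 0.0
```

Run:
```python
from h import *
go((.5466,.0874,.042,97.8))
c=env.read_camera('top');im=c['image']
a=cv2.resize(im[100:225,135:235],None,fx=4,fy=4,interpolation=2);b=cv2.resize(im[125:250,355:440],None,fx=4,fy=4,interpolation=2)
cv2.imwrite('pics/t2.png',np.hstack([a,b]))
```

```text
t 13.6 tcp [0.5459 0.089  0.3018] rpy [179.99  -0.42  97.76] grip 0.0609 0.0 F [ 0.1 -0.8 -1.4]
 rot [ 0.    -0.007 -0.001] shift [-0.0016  0.0005  0.0778]
```

View pics/t2.png

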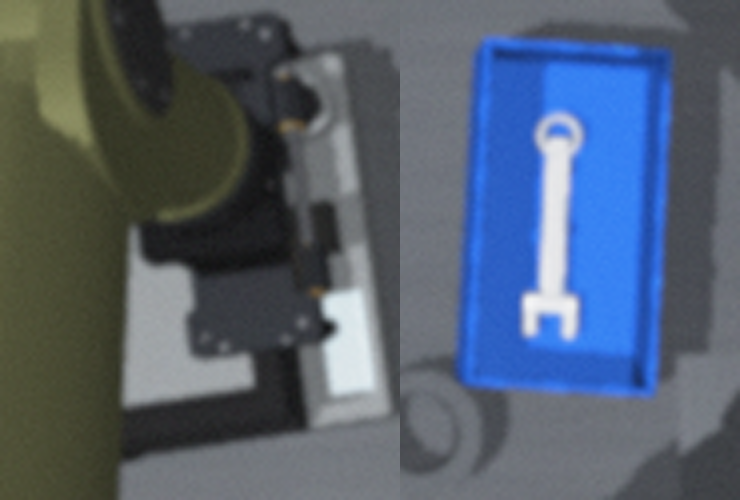

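The spanner lies in the blue tray (right crop (555,225)) and the fingers straddle the tab. Next: lower and pinch.

Call:
send_rows --xyz '[[-0.0016, 0, 0.015], [0, 0, 0.02], [0, 0, 0.02], [0, 0, 0.015], [0, 0, 0.008], [0, 0, 0], [0, 0, 0], [0, 0, 0], [0, 0, 0], [0, 0, 0], [0, 0, 0]]' --rotation '[[0, -0.007, 0], [0, 0, 0], [0, 0, 0], [0, 0, 0], [0, 0, 0], [0, 0, 0], [0, 0, 0], [0, 0, 0], [0, 0, 0], [0, 0, 0], [0, 0, 0]]' --jaw '[0.7, 0.7, 0.7, 0.7, 0.7, 0, 0, 0, 0, 0, 0]' --newtons 30

```text
time_s: 14.7
tool_pos: [0.5483, 0.0876, 0.2255]
tool_rot: [179.6, -0.1, 97.8]
force: [5.5, 0.1, -1.9]
grip_width: 0.0357
grasp_force: 30.0
```

Call:
send_rows --xyz '[[0, 0.0017, 0], [0.0007, 0, -0.0076], [0.0007, 0, -0.0076], [0.0027, 0, -0.015], [0.004, 0, -0.0148], [0.0053, 0, -0.0144], [0.0065, 0, -0.0138], [0.0077, 0, -0.0132], [0.0088, 0, -0.0125], [0.0098, 0, -0.0117], [0.0108, 0, -0.0108], [0.0117, 0, -0.0098], [0, 0, 0], [0, 0, 0]]' --rotation '[[0, 0, 0], [0, 0, 0], [0, 0, 0], [0, 0, 0], [0, 0, 0], [0, 0, 0], [0, 0, 0], [0, 0, 0], [0, 0, 0], [0, 0, 0], [0, 0, 0], [0, 0, 0], [0, 0, 0], [0, 0, 0]]' --jaw '[0, 0, 0, 0, 0, 0, 0, 0, 0, 0, 0, 0, 0, 0]'

```text
time_s: 16.1
tool_pos: [0.5393, 0.1544, 0.357]
tool_rot: [179.9, 0.0, 97.8]
force: [0.9, -2.5, 7.2]
grip_width: 0.0359
grasp_force: 30.0
```

Call:
send_rows --xyz '[[0.0062, 0, -0.0044], [0.0063, 0, -0.0043], [0.0133, 0, -0.0076], [0.0139, 0, -0.0064], [0.0144, 0, -0.0052], [0.0148, 0, -0.0039], [0.0151, 0, -0.0026], [0.0152, 0, -0.0013], [0.0153, 0, 0], [0.0152, 0, 0.0014], [0.015, 0, 0.0027], [0.0074, 0, 0.002], [0.0074, 0, 0.002], [0, 0, 0], [0, 0, 0], [0, 0, 0]]' --rotation '[[0, 0, 0], [0, 0, 0], [0, 0, 0], [0, 0, 0], [0, 0, 0], [0, 0, 0], [0, 0, 0], [0, 0, 0], [0, 0, 0], [0, 0, 0], [0, 0, 0], [0, 0, 0], [0, 0, 0], [0, 0, 0], [0, 0, 0], [0, 0, 0]]' --jaw '[0, 0, 0, 0, 0, 0, 0, 0, 0, 0, 0, 0, 0, 0, 0, 0]'

```text
time_s: 17.7
tool_pos: [0.5162, 0.3155, 0.3867]
tool_rot: [179.9, -0.4, 97.9]
force: [-3.9, 2.5, 12.3]
grip_width: 0.0358
grasp_force: 30.0
```

Run:
```python
from h import *
go()
c=env.read_camera('side');im=c['image']
crop(im,240,60,400,220,3.6,'pics/s3.png')
```

```text
t 17.7 tcp [0.5162 0.3155 0.3867] rpy [179.85  -0.38  97.91] grip 0.0358 30.0 F [-3.9  2.5 12.3]
```

View pics/s3.png

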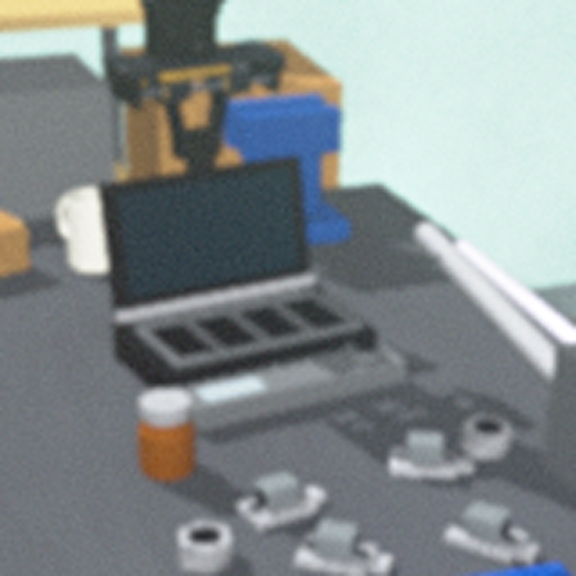

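Lid is up: screen top corners at crop (103,185) and (300,158), with four empty bays. One more 5° step, then release and measure.

Call:
send_rows --xyz '[[0.0072, 0, 0.0026], [0.0072, 0, 0.0027], [0, 0, 0], [0, 0, 0], [0, 0, 0], [0, 0, 0], [0, 0, 0], [0, 0, 0], [0, 0, -0.01], [0, 0, -0.02], [0, 0, -0.03], [0, 0, -0.03], [0, 0, -0.02]]' --rotation '[[0, 0, 0], [0, 0, 0], [0, 0, 0], [0, 0, 0], [0, 0, 0], [0, 0, 0], [0, 0, 0], [0, 0, 0], [0, 0, 0], [0, 0, 0], [0, 0, 0], [0, 0, 0], [0, 0, 0]]' --jaw '[0, 0, 0, 0, 0.6, 0.6, 0.6, 0.6, 0.6, 0.6, 0.6, 0.6, 0.6]'

```text
time_s: 19.05
tool_pos: [0.5154, 0.3275, 0.4911]
tool_rot: [179.8, -0.1, 97.8]
force: [-0.9, -0.8, 0.3]
grip_width: 0.0521
grasp_force: 0.0
```

Call:
send_rows --xyz '[[-0.03, 0.02, 0], [-0.04, 0.03, 0], [-0.04, 0.03, 0], [-0.04, 0.03, 0], [-0.04, 0.03, 0], [-0.04, 0.03, 0], [-0.04, 0.03, 0], [-0.03, 0.02, 0], [-0.02, 0.01, 0]]' --rotation '[[0, 0, 0.14], [0, 0, 0.14], [0, 0, 0.14], [0, 0, 0.14], [0, 0, 0.14], [0, 0, 0.14], [0, 0, 0.14], [0, 0, 0.14], [0, 0, 0.14]]' --jaw '[0.7, 0.7, 0.7, 0.7, 0.7, 0.7, 0.7, 0.7, 0.7]'

```text
time_s: 19.95
tool_pos: [0.6015, -0.0379, 0.4884]
tool_rot: [179.9, -0.1, 24.9]
force: [-0.6, 0.2, 0.3]
grip_width: 0.0611
grasp_force: 0.0
```

Run:
```python
from h import *
go()
c=env.read_camera('side');im=c['image'];d=env.read_camera('top')['image']
cv2.imwrite('pics/full_top.png',d);cv2.imwrite('pics/full_side.png',im)
a=cv2.resize(im[95:185,260:355],None,fx=4.2,fy=4.2,interpolation=2);b=cv2.resize(d[95:225,90:240],None,fx=4,fy=4,interpolation=2)[:, :]
h=max(a.shape[0],b.shape[0]);pad=lambda q:cv2.copyMakeBorder(q,0,h-q.shape[0],0,0,cv2.BORDER_CONSTANT)
cv2.imwrite('pics/t4.png',np.hstack([pad(a),pad(b)])[:, :1000]);print(a.shape,b.shape)
cv2.imwrite('pics/s4.png',cv2.resize(im[90:190,250:370],None,fx=6,fy=6,interpolation=2));cv2.imwrite('pics/b4.png',b)
```

```text
t 19.9 tcp [ 0.6015 -0.0379  0.4884] rpy [ 1.7993e+02 -7.0000e-02  2.4920e+01] grip 0.0611 0.0 F [-0.6  0.2  0.3]
(378, 399, 3) (520, 600, 3)
```

View pics/s4.png

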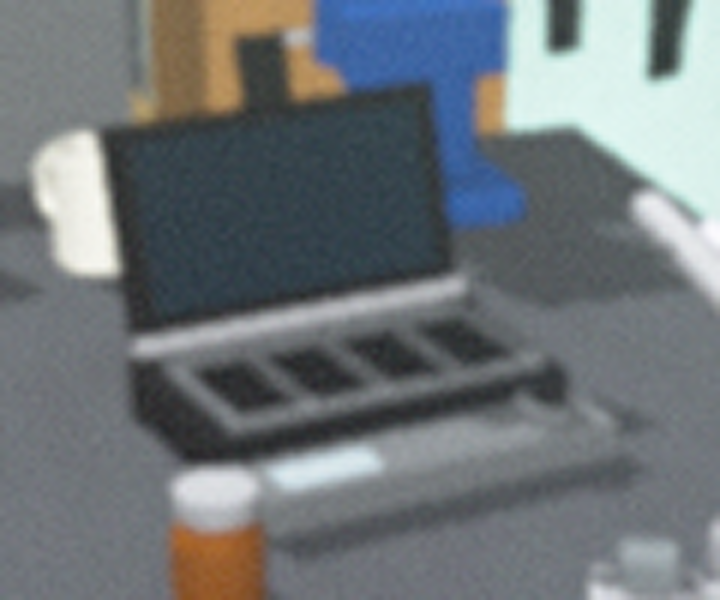

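View pics/b4.png

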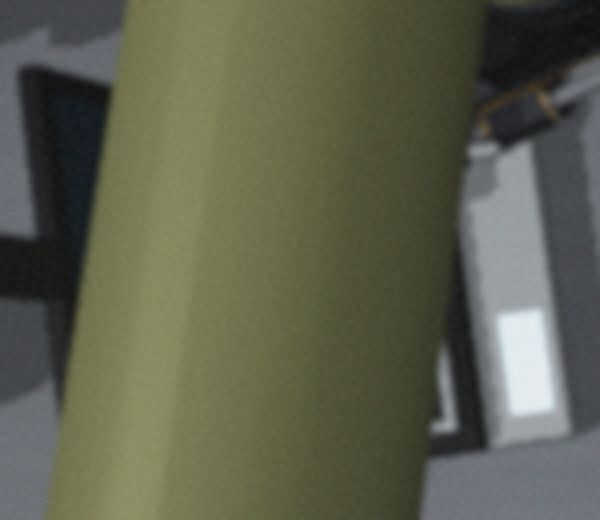

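Side crop: lid top corners at (105,132) and (430,88), tab tip at (262,37). In the top view the arm still covers the case, so I'll swing it towards a far saddle before measuring.

Run:
```python
from h import *
go((.6058,-.2397,.2,-54))
```

```text
t 20.1 tcp [ 0.6008 -0.0382  0.489 ] rpy [ 1.7994e+02 -1.0000e-01  2.5050e+01] grip 0.0612 0.0 F [-0.6  0.4 -1.2]
 rot [-0.    -0.002  1.38 ] shift [0.1659 0.1144 0.107 ]
```

Call:
send_rows --xyz '[[0, 0, 0], [0, 0, 0], [0, 0, 0], [0, 0, 0], [0, 0, 0], [0, 0, 0], [0, 0, 0], [0, 0, 0], [0, 0, 0], [0, 0, 0], [0.02, 0.015, 0.01], [0.03, 0.02, 0.02], [0.03, 0.02, 0.02], [0.03, 0.02, 0.02], [0.03, 0.02, 0.02], [0.02, 0.015, 0.015], [0.006, 0.004, 0.002], [0, 0, 0], [0, 0, 0]]' --rotation '[[0, 0, 0.138], [0, 0, 0.138], [0, 0, 0.138], [0, 0, 0.138], [0, 0, 0.138], [0, 0, 0.138], [0, 0, 0.138], [0, 0, 0.138], [0, 0, 0.138], [0, 0, 0.138], [0, 0, 0], [0, 0, 0], [0, 0, 0], [0, 0, 0], [0, 0, 0], [0, 0, 0], [0, 0, 0], [0, 0, 0], [0, 0, 0]]' --jaw '[0.7, 0.7, 0.7, 0.7, 0.7, 0.7, 0.7, 0.7, 0.7, 0.7, 0.7, 0.7, 0.7, 0.7, 0.7, 0.7, 0.7, 0.7, 0.7]'

```text
time_s: 21.95
tool_pos: [0.6106, -0.232, 0.3814]
tool_rot: [-179.8, 0.0, -53.3]
force: [0.9, 0.6, 0.7]
grip_width: 0.0608
grasp_force: 0.0
```

Run:
```python
from h import *
go((.6058,-.2397,.1,-54),(.6058,-.2397,.014,-54))
c=env.read_camera('side');im=c['image'];d=env.read_camera('top')['image']
b=cv2.resize(d[95:245,85:360],None,fx=2.9,fy=4,interpolation=2)[:, :798]
cv2.imwrite('pics/b5.png',b);print(b.shape)
```

```text
t 21.9 tcp [ 0.6106 -0.232   0.3814] rpy [-1.798e+02  2.000e-02 -5.327e+01] grip 0.0608 0.0 F [0.9 0.6 0.7]
 rot [-0.003  0.     0.013] shift [0.0034 0.0085 0.0994]
 rot [0. 0. 0.] shift [-0.    -0.     0.086]
(600, 798, 3)
```

View pics/b5.png

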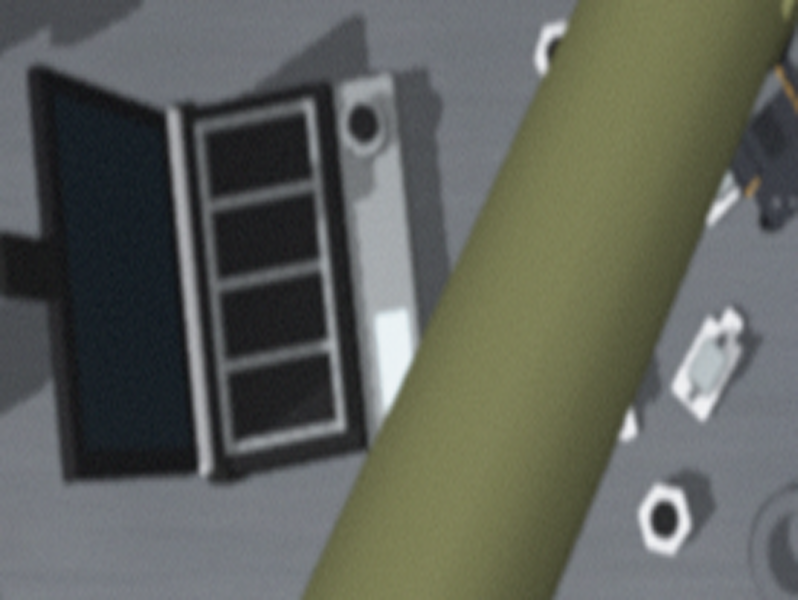

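Bay frame corners are at (195,120), (312,98), (345,430), (230,452), the button at (364,124), and the lid's far edge runs from (32,67) to (68,478).

```bash
cat > case.py <<'E'
from fit import *
def cfr(O,th):
    t=np.radians(th);return np.array([[np.cos(t),-np.sin(t),0],[np.sin(t),np.cos(t),0],[0,0,1]]),np.array([O[0],O[1],0])
E
python3 - <<'E'
from case import *
c=env.read_camera('top');s=env.read_camera('side')
P=lambda L:np.array(L)/[798/275,4]+[85,95]
L=[(195,120),(312,98),(345,430),(230,452)]
loc=np.array([[56,-115],[-56,-115],[-56,115],[56,115]])/1e3
f=fit(loc,plane(c,P(L),.048));print('frame',f)
L2=[(265,194),(272.5,275),(280,355)];loc2=np.array([[0,-56],[0,0],[0,56]])/1e3
print('ribs',fit(loc2,plane(c,P(L2),.048)))
f=fit(np.r_[loc,loc2],plane(c,P(L+L2),.048));print('all',f)
R,O=cfr(f[0],f[1])
print('button case',(plane(c,P([(364,124)]),.034)-O)@R)
print('saddle D hump/tongue',plane(c,P([(710,362)]),.034))
def ang(cam,uv,y,ru,rn,nm):
    o,d=ray(cam,uv);o=(o-O)@R;d=d@R; X=o+d[0]*((y-o[1])/d[0][1]); v=X[[0,2]]-[.075,.052]
    print(nm,np.round(v*1e3,1),'r',np.hypot(*v)*1e3,np.hypot(ru,rn),'ang',180-np.degrees(np.arctan2(v[1],v[0]))-np.degrees(np.arctan2(rn,ru)))
S=lambda p:np.array(p)/6+[250,90]
ang(s,S((105,132)),.125,143,16,'side TL');ang(s,S((430,88)),-.125,143,16,'side TR')
ang(s,S((262,37)),0,190,14,'side tab')
ang(c,P((32,67)),-.125,143,0,'top TL');ang(c,P((68,478)),.125,143,0,'top BL')
# predicted pixels for angles
for a in (100,105,110,115):
    r=np.radians(a);u=np.array([-np.cos(r),0,np.sin(r)]);n=np.array([np.sin(r),0,np.cos(r)]);h=np.array([.075,0,.052])
    X=[h+.143*u+k*n+[0,y,0] for k in (0,.016) for y in(-.125,.125)]+[h+.19*u+.014*n]
    W=np.array(X)@R.T+O
    print(a,'side',np.round((proj(s,W)-[250,90])*6).astype(int).tolist(),'top',np.round((proj(c,W)-[85,95])*[798/275,4]).astype(int).tolist())
E
```

```text
frame (array([0.53513401, 0.19163847]), np.float64(98.38673882097758), np.float64(0.0023805057317380085))
ribs (array([0.53471342, 0.18973076]), np.float64(97.88888432654628), np.float64(0.0003467901142958363))
all (array([0.53495376, 0.19082088]), np.float64(98.34321851920424), np.float64(0.001990923314264273))
button case [[-0.09718491 -0.09410216  0.034     ]]
saddle D hump/tongue [[ 0.47199963 -0.2233653   0.034     ]]
side TL [ 36.7 135.9] r 140.7443643790553 143.8923208513922 ang 98.7398008976941
side TR [ 47.4 128.2] r 136.69021977972167 143.8923208513922 ang 103.91742785576099
side tab [ 58.3 177.3] r 186.65669215681578 190.51509126575775 ang 103.97803633232812
top TL [ 55.1 132.5] r 143.46258174195916 143.0 ang 112.5842415120612
top BL [ 40.7 160.7] r 165.72708840856922 143.0 ang 104.21543147380127
100 side [[446, 79], [112, 130], [435, 77], [103, 127], [269, 30]] top [[63, 55], [102, 474], [46, 61], [84, 478], [22, 257]]
105 side [[438, 78], [105, 129], [427, 78], [96, 128], [259, 32]] top [[50, 60], [88, 477], [34, 66], [72, 482], [5, 262]]
110 side [[429, 79], [98, 129], [419, 81], [90, 131], [249, 35]] top [[38, 65], [76, 481], [24, 71], [61, 485], [-10, 268]]
115 side [[421, 81], [92, 131], [411, 85], [84, 135], [240, 40]] top [[28, 70], [65, 484], [15, 77], [52, 488], [-23, 274]]
```

Run:
```python
from case import *
c=env.read_camera('top');g=cv2.cvtColor(c['image'],6);g0=cv2.cvtColor(cv2.imread('pics/top0.png'),6)
print('closed',list(enumerate(g0[155:161,200:228].mean(0).astype(int),200)))
print('open',list(enumerate(g[158:165,68:112].mean(0).astype(int),68)))
```

```text
closed [(200, np.int64(35)), (201, np.int64(35)), (202, np.int64(40)), (203, np.int64(41)), (204, np.int64(40)), (205, np.int64(40)), (206, np.int64(39)), (207, np.int64(40)), (208, np.int64(39)), (209, np.int64(40)), (210, np.int64(39)), (211, np.int64(40)), (212, np.int64(39)), (213, np.int64(39)), (214, np.int64(39)), (215, np.int64(39)), (216, np.int64(39)), (217, np.int64(38)), (218, np.int64(42)), (219, np.int64(64)), (220, np.int64(93)), (221, np.int64(106)), (222, np.int64(111)), (223, np.int64(113)), (224, np.int64(113)), (225, np.int64(107)), (226, np.int64(92)), (227, np.int64(76))]
open [(68, np.int64(115)), (69, np.int64(116)), (70, np.int64(116)), (71, np.int64(115)), (72, np.int64(116)), (73, np.int64(115)), (74, np.int64(115)), (75, np.int64(115)), (76, np.int64(116)), (77, np.int64(115)), (78, np.int64(114)), (79, np.int64(116)), (80, np.int64(115)), (81, np.int64(108)), (82, np.int64(90)), (83, np.int64(62)), (84, np.int64(44)), (85, np.int64(39)), (86, np.int64(34)), (87, np.int64(29)), (88, np.int64(25)), (89, np.int64(25)), (90, np.int64(25)), (91, np.int64(26)), (92, np.int64(25)), (93, np.int64(25)), (94, np.int64(25)), (95, np.int64(25)), (96, np.int64(25)), (97, np.int64(24)), (98, np.int64(25)), (99, np.int64(24)), (100, np.int64(25)), (101, np.int64(26)), (102, np.int64(25)), (103, np.int64(25)), (104, np.int64(26)), (105, np.int64(25)), (106, np.int64(23)), (107, np.int64(22)), (108, np.int64(25)), (109, np.int64(27)), (110, np.int64(27)), (111, np.int64(28))]
```

Run:
```python
from case import *
c=env.read_camera('top');th=98.0
R,_=cfr((0,0),th)
for zc in (.054,.066):
    X=(plane(c,[(219.4,158)],zc)@R)[0]
    ox=X[0]+.115
    print('case-x of origin',ox,'(y0 origin via x .5348:',(ox-.5348*np.cos(np.radians(th)))/np.sin(np.radians(th)))
    for a in range(102,117,2):
        r=np.radians(a);u=np.array([-np.cos(r),0,np.sin(r)]);n=np.array([np.sin(r),0,np.cos(r)])
        p=np.array([ox+.075,X[1],.052])+.19*u+.014*n
        print(a,np.round(proj(c,p@R.T)[0],1))
```

```text
case-x of origin 0.1156702935777021 (y0 origin via x .5348: 0.19196829017492573
102 [ 89.9 160.5]
104 [ 87.6 161.1]
106 [ 85.3 161.7]
108 [ 83.2 162.2]
110 [ 81.2 162.8]
112 [ 79.4 163.4]
114 [ 77.6 164. ]
116 [ 75.9 164.6]
case-x of origin 0.11291497086820244 (y0 origin via x .5348: 0.18918588933168626
102 [ 91.3 161.4]
104 [ 88.9 162. ]
106 [ 86.7 162.5]
108 [ 84.6 163.1]
110 [ 82.6 163.7]
112 [ 80.7 164.3]
114 [ 78.9 164.9]
116 [ 77.3 165.4]
```

Tab tip displacement puts the lid at about 109°, which I accept. Case origin is about (0.535, 0.191) at yaw 98. Now saddle B.

Call:
send_rows --xyz '[[0.0034, 0.0085, 0.02], [0, 0, 0.03], [0, 0, 0.03], [0, 0, 0.02], [0, 0, 0], [0, 0, 0]]' --rotation '[[0, 0, 0.013], [0, 0, 0], [0, 0, 0], [0, 0, 0], [0, 0, 0], [0, 0, 0]]' --jaw '[0.6, 0.6, 0.6, 0.6, 0.6, 0.6]'

```text
time_s: 22.85
tool_pos: [0.605, -0.2417, 0.281]
tool_rot: [-179.9, 0.0, -54.2]
force: [-0.1, -0.3, -0.1]
grip_width: 0.0523
grasp_force: 0.0
```

```bash
python3 -c "
from h import *
go((.6061,-.2396,.0135,-54))"
```

```text
t 22.9 tcp [ 0.605  -0.2417  0.281 ] rpy [-179.91    0.    -54.19] grip 0.0523 0.0 F [-0.1 -0.3 -0.1]
 rot [-0.002  0.    -0.003] shift [-0.0011 -0.0021  0.0855]
```

Call:
send_rows --xyz '[[0, -0.001, 0.02], [0, 0, 0.02], [0, 0, 0.02], [0, 0, 0.015], [0, 0, 0.01], [0, 0, 0], [0, 0, 0], [0, 0, 0], [0, 0, 0], [0, 0, 0], [0, 0, 0], [0, 0, 0]]' --rotation '[[0, 0, 0], [0, 0, 0], [0, 0, 0], [0, 0, 0], [0, 0, 0], [0, 0, 0], [0, 0, 0], [0, 0, 0], [0, 0, 0], [0, 0, 0], [0, 0, 0], [0, 0, 0]]' --jaw '[0.6, 0.6, 0.6, 0.6, 0.6, 0.6, 0, 0, 0, 0, 0, 0]' --newtons 50

```text
time_s: 24.05
tool_pos: [0.6062, -0.2411, 0.1963]
tool_rot: [-179.8, -0.0, -54.2]
force: [0.4, 0.5, 4.3]
grip_width: 0.0276
grasp_force: 49.8
```

Call:
send_rows --xyz '[[0, 0, -0.01], [0, 0, -0.02], [0, 0, -0.03], [0, 0, -0.03], [0, 0, -0.03], [0, 0, -0.03], [0, 0, -0.01], [0, 0, 0]]' --rotation '[[0, 0, 0], [0, 0, 0], [0, 0, 0], [0, 0, 0], [0, 0, 0], [0, 0, 0], [0, 0, 0], [0, 0, 0]]' --jaw '[0, 0, 0, 0, 0, 0, 0, 0]'

```text
time_s: 24.85
tool_pos: [0.6055, -0.2418, 0.3567]
tool_rot: [-179.8, -0.1, -54.2]
force: [-0.3, 0.1, -3.0]
grip_width: 0.0276
grasp_force: 49.8
```

```bash
cat > bay.py <<'E'
from case import *
R,O=cfr((.535,.1905),98.0)
def b(i,x=-.009): return (R@[x,[-.084,-.028,.028,.084][i],0]+O)[:2]
if __name__=="__main__":
    import sys
    x,y=b(int(sys.argv[1])); go((x,y,.13,98),(x,y,.0545,98))
E
python3 bay.py 0
```

```text
t 24.9 tcp [ 0.6055 -0.2418  0.3567] rpy [-1.7984e+02 -8.0000e-02 -5.4230e+01] grip 0.0276 49.8 F [-0.3  0.1 -3. ]
 rot [ 1.000e-03 -4.000e-03 -2.657e+00] shift [0.4289 0.0743 0.0447]
 rot [0. 0. 0.] shift [ 0.     -0.      0.0755]
```

Call:
send_rows --xyz '[[0, 0, 0], [0, 0, 0], [0, 0, 0], [0, 0, 0], [0, 0, 0], [0, 0, 0], [0, 0, 0], [0, 0, 0], [0, 0, 0], [0, 0, 0], [0, 0, 0], [0, 0, 0], [0, 0, 0], [0, 0, 0], [0, 0, 0], [0, 0, 0], [0, 0, 0], [0, 0, 0], [0, 0, 0]]' --rotation '[[0, 0, -0.137], [0, 0, -0.14], [0, 0, -0.14], [0, 0, -0.14], [0, 0, -0.14], [0, 0, -0.14], [0, 0, -0.14], [0, 0, -0.14], [0, 0, -0.14], [0, 0, -0.14], [0, 0, -0.14], [0, 0, -0.14], [0, 0, -0.14], [0, 0, -0.14], [0, 0, -0.14], [0, 0, -0.14], [0, 0, -0.14], [0, 0, -0.14], [0, 0, -0.14]]' --jaw '[0, 0, 0, 0, 0, 0, 0, 0, 0, 0, 0, 0, 0, 0, 0, 0, 0, 0, 0]'

```text
time_s: 26.75
tool_pos: [0.6048, -0.241, 0.3523]
tool_rot: [-179.8, -0.2, 98.4]
force: [-0.5, 0.3, -1.2]
grip_width: 0.0281
grasp_force: 49.8
```

Call:
send_rows --xyz '[[0.015, 0.002, 0], [0.03, 0.004, 0], [0.03, 0.005, 0], [0.03, 0.005, 0], [0.03, 0.005, 0], [0.03, 0.005, 0], [0.03, 0.005, 0], [0.03, 0.005, 0], [0.03, 0.005, 0], [0.03, 0.005, 0], [0.03, 0.005, 0.005], [0.03, 0.005, 0.008], [0.03, 0.005, 0.008], [0.03, 0.005, 0.01], [0.02, 0.005, 0.01], [0.004, 0.003, 0.004], [0, 0, 0], [0, 0, 0], [0, 0, 0]]' --rotation '[[0, 0, 0], [0, 0, 0], [0, 0, 0], [0, 0, 0], [0, 0, 0], [0, 0, 0], [0, 0, 0], [0, 0, 0], [0, 0, 0], [0, 0, 0], [0, 0, 0], [0, 0, 0], [0, 0, 0], [0, 0, 0], [0, 0, 0], [0, 0, 0], [0, 0, 0], [0, 0, 0], [0, 0, 0]]' --jaw '[0, 0, 0, 0, 0, 0, 0, 0, 0, 0, 0, 0, 0, 0, 0, 0, 0, 0, 0]'

```text
time_s: 28.65
tool_pos: [0.6194, 0.1918, 0.3114]
tool_rot: [179.9, -0.0, 97.8]
force: [0.2, -0.5, -2.1]
grip_width: 0.028
grasp_force: 49.8
```

```bash
python3 bay.py 0
```

```text
t 28.6 tcp [0.6194 0.1918 0.3114] rpy [179.9   -0.    97.83] grip 0.028 49.8 F [ 0.2 -0.5 -2.1]
 rot [ 0.002 -0.    -0.003] shift [ 0.0014  0.0003 -0.0006]
 rot [0. 0. 0.] shift [ 0.     -0.      0.0755]
```

Call:
send_rows --xyz '[[0.001, 0, 0.01], [0, 0, 0.02], [0, 0, 0.02], [0, 0, 0.01], [0, 0, 0.006], [0, 0, 0.004], [0, 0, 0.003], [0, 0, 0]]' --rotation '[[0, 0, 0], [0, 0, 0], [0, 0, 0], [0, 0, 0], [0, 0, 0], [0, 0, 0], [0, 0, 0], [0, 0, 0]]' --jaw '[0, 0, 0, 0, 0, 0, 0, 0]'

```text
time_s: 29.45
tool_pos: [0.619, 0.1949, 0.2382]
tool_rot: [179.9, -0.1, 98.0]
force: [-0.2, -0.6, -1.5]
grip_width: 0.0274
grasp_force: 49.8
```

```bash
python3 bay.py 0
python3 - <<'E'
from h import *
c=env.read_camera('side');im=c['image']; a=cv2.resize(im[95:185,260:360],None,fx=6,fy=6,interpolation=2);cv2.imwrite('pics/p6.png',a)
E
```

```text
t 29.4 tcp [0.619  0.1949 0.2382] rpy [ 1.7991e+02 -6.0000e-02  9.8020e+01] grip 0.0274 49.8 F [-0.2 -0.6 -1.5]
 rot [ 0.002 -0.001  0.   ] shift [-0.0017  0.0002 -0.0738]
 rot [0. 0. 0.] shift [ 0.     -0.      0.0755]
```

View pics/p6.png

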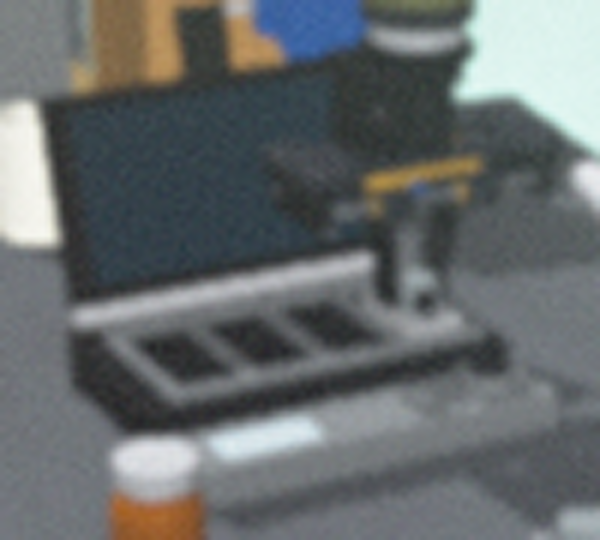

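The saddle hangs inside the far-right bay (420,305), clear of the lid. Lower the last millimetres and release.

Call:
send_rows --xyz '[[-0.001, 0, 0.0015], [0, 0, 0.001], [0, 0, 0], [0, 0, 0], [0, 0, 0], [0, 0, 0], [0, 0, -0.01], [0, 0, -0.02], [0, 0, -0.03], [0, 0, -0.03], [0, 0, -0.01], [0, 0, 0]]' --rotation '[[0, 0, 0], [0, 0, 0], [0, 0, 0], [0, 0, 0], [0, 0, 0], [0, 0, 0], [0, 0, 0], [0, 0, 0], [0, 0, 0], [0, 0, 0], [0, 0, 0], [0, 0, 0]]' --jaw '[0, 0, 0, 0.44, 0.44, 0.44, 0.44, 0.44, 0.44, 0.44, 0.44, 0.44]'

```text
time_s: 30.7
tool_pos: [0.6195, 0.194, 0.3379]
tool_rot: [179.7, -0.1, 98.0]
force: [0.7, -0.3, 0.4]
grip_width: 0.0383
grasp_force: 0.0
```

```bash
cat > sad.py <<'E'
from h import *
# bright-metal blobs on the bench (top view): centroid at z~.017 in world
c=env.read_camera('top');im=c['image'];hsv=cv2.cvtColor(im,cv2.COLOR_BGR2HSV)
m=((hsv[...,2]>140)&(hsv[...,1]<50)).astype(np.uint8);m[:, :236]=0;m[:, 365:]=0;m[:85]=0;m[245:]=0
m=cv2.morphologyEx(m,cv2.MORPH_CLOSE,np.ones((3,3)))
n,l,s,ce=cv2.connectedComponentsWithStats(m)
for i in range(1,n):
    if s[i,4]>40:
        ys,xs=np.nonzero(l==i); r=cv2.minAreaRect(np.c_[xs,ys].astype(np.float32))
        print(np.round(ce[i],1),s[i,4],np.round(plane(c,ce[i],.017)[0,:2],4),'rect',np.round(r[1],1),round(r[2]))
E
python3 sad.py; python3 -c "
from h import *
go((.615,-.0978,.12,-26.4),(.615,-.0978,.0135,-26.4))"
```

```text
[277.5 108.6] 108 [ 0.6955 -0.0775] rect [16. 15.] 0
[283.8 135.8] 385 [ 0.6168 -0.0953] rect [15.6 28.9] 24
[328.5 185.6] 423 [ 0.4732 -0.2209] rect [16.2 30. ] 37
[294.3 192.2] 424 [ 0.4554 -0.1239] rect [30.4 15.6] 78
[250.6 219.7] 334 [ 0.3793 -0.0009] rect [20. 19.] 90
[313.1 224.7] 214 [ 0.3635 -0.1761] rect [19.4 17.9] 16
t 30.8 tcp [0.6189 0.1938 0.3358] rpy [ 1.7987e+02 -7.0000e-02  9.8020e+01] grip 0.0385 0.0 F [-0.2  0.1 -0.3]
 rot [-0.    -0.003  2.172] shift [0.1261 0.2629 0.0338]
 rot [0. 0. 0.] shift [-0.     -0.      0.1065]
```

Call:
send_rows --xyz '[[-0.02, 0, -0.01], [-0.02, 0, -0.01], [0, 0, 0], [0, 0, 0], [0, 0, 0], [0, 0, 0], [0, 0, 0], [0, 0, 0], [0, 0, 0], [0, 0, 0], [0, 0, 0], [0, 0, 0], [0, 0, 0], [0, 0, 0], [0, 0, 0], [0, 0, 0], [0, 0, 0]]' --rotation '[[0, 0, 0], [0, 0, 0.144], [0, 0, 0.144], [0, 0, 0.144], [0, 0, 0.144], [0, 0, 0.144], [0, 0, 0.144], [0, 0, 0.144], [0, 0, 0.144], [0, 0, 0.144], [0, 0, 0.144], [0, 0, 0.144], [0, 0, 0.144], [0, 0, 0.144], [0, 0, 0.144], [0, 0, 0.13], [0, 0, 0]]' --jaw '[0.5, 0.6, 0.6, 0.6, 0.6, 0.6, 0.6, 0.6, 0.6, 0.6, 0.6, 0.6, 0.6, 0.6, 0.6, 0.6, 0.6]'

```text
time_s: 32.45
tool_pos: [0.624, 0.1541, 0.3531]
tool_rot: [179.9, 0.1, -25.0]
force: [-0.6, -0.1, -1.1]
grip_width: 0.0523
grasp_force: 0.0
```

```bash
python3 -c "
from h import *
go((.615,-.0975,.1,-25.5),(.615,-.0975,.0135,-25.5))"
```

```text
t 32.5 tcp [0.624  0.1541 0.3531] rpy [ 1.7992e+02  1.1000e-01 -2.4960e+01] grip 0.0523 0.0 F [-0.6 -0.1 -1.1]
 rot [0.001 0.002 0.009] shift [0.1002 0.231  0.0711]
 rot [0. 0. 0.] shift [ 0.     -0.      0.0865]
```

Call:
send_rows --xyz '[[0.01, 0.025, 0], [0.015, 0.035, 0.01], [0.015, 0.035, 0.01], [0.015, 0.035, 0.01], [0.015, 0.035, 0.015], [0.015, 0.03, 0.015], [0.01, 0.025, 0.01], [0.005, 0.011, 0.001], [0, 0, 0.01], [0, 0, 0.02], [0, 0, 0.02], [0, 0, 0.015], [0, 0, 0], [0, 0, 0]]' --rotation '[[0, 0, 0.009], [0, 0, 0], [0, 0, 0], [0, 0, 0], [0, 0, 0], [0, 0, 0], [0, 0, 0], [0, 0, 0], [0, 0, 0], [0, 0, 0], [0, 0, 0], [0, 0, 0], [0, 0, 0], [0, 0, 0]]' --jaw '[0.6, 0.6, 0.6, 0.6, 0.6, 0.6, 0.6, 0.6, 0.6, 0.6, 0.6, 0.6, 0.6, 0.6]'

```text
time_s: 33.85
tool_pos: [0.6162, -0.0962, 0.2191]
tool_rot: [-179.9, -0.0, -25.4]
force: [-1.0, 0.2, 0.4]
grip_width: 0.0522
grasp_force: 0.0
```

```bash
python3 -c "
from h import *
go((.615,-.0975,.0135,-25.5))"
```

```text
t 33.9 tcp [ 0.6162 -0.0962  0.2191] rpy [-1.7991e+02 -1.0000e-02 -2.5350e+01] grip 0.0522 0.0 F [-1.   0.2  0.4]
 rot [-0.002 -0.     0.003] shift [-0.0005  0.0017  0.0236]
```

Call:
send_rows --xyz '[[0, 0.001, 0.015], [0, 0, 0.008], [0, 0, 0], [0, 0, 0], [0, 0, 0], [0, 0, 0], [0, 0, 0], [0, 0, 0], [0, 0, 0], [0, 0, -0.01], [0, 0, -0.02], [0, 0, -0.03], [0, 0, -0.03], [0, 0, -0.03], [0, 0, -0.03], [0, 0, -0.01], [0, 0, 0]]' --rotation '[[0, 0, 0], [0, 0, 0], [0, 0, 0], [0, 0, 0], [0, 0, 0], [0, 0, 0], [0, 0, 0], [0, 0, 0], [0, 0, 0], [0, 0, 0], [0, 0, 0], [0, 0, 0], [0, 0, 0], [0, 0, 0], [0, 0, 0], [0, 0, 0], [0, 0, 0]]' --jaw '[0.6, 0.6, 0.6, 0, 0, 0, 0, 0, 0, 0, 0, 0, 0, 0, 0, 0, 0]'

```text
time_s: 35.55
tool_pos: [0.6155, -0.0987, 0.3576]
tool_rot: [-179.9, -0.2, -25.5]
force: [-0.1, 0.0, -2.7]
grip_width: 0.0275
grasp_force: 50.0
```

```bash
python3 bay.py 1
```

```text
t 35.5 tcp [ 0.6155 -0.0987  0.3576] rpy [-179.86   -0.18  -25.47] grip 0.0275 50.0 F [-0.1  0.  -2.7]
 rot [ 2.000e-03 -4.000e-03 -2.155e+00] shift [ 0.2886 -0.0115  0.0456]
 rot [0. 0. 0.] shift [ 0.     -0.      0.0755]
```

Call:
send_rows --xyz '[[0, 0, 0], [0, 0, 0], [0, 0, 0], [0, 0, 0], [0, 0, 0], [0, 0, 0], [0, 0, 0], [0, 0, 0], [0, 0, 0], [0, 0, 0], [0, 0, 0], [0, 0, 0], [0, 0, 0], [0, 0, 0], [0, 0, 0], [0, 0, 0]]' --rotation '[[0, 0, -0.1], [0, 0, -0.14], [0, 0, -0.14], [0, 0, -0.14], [0, 0, -0.14], [0, 0, -0.14], [0, 0, -0.14], [0, 0, -0.14], [0, 0, -0.14], [0, 0, -0.14], [0, 0, -0.14], [0, 0, -0.14], [0, 0, -0.14], [0, 0, -0.14], [0, 0, -0.14], [0, 0, -0.095]]' --jaw '[0, 0, 0, 0, 0, 0, 0, 0, 0, 0, 0, 0, 0, 0, 0, 0]'

```text
time_s: 37.15
tool_pos: [0.6146, -0.0982, 0.3531]
tool_rot: [-179.8, -0.1, 98.3]
force: [-0.2, -0.3, -2.8]
grip_width: 0.0279
grasp_force: 50.0
```

Call:
send_rows --xyz '[[0.015, 0, 0], [0.03, -0.001, 0], [0.03, -0.002, 0], [0.03, -0.002, 0], [0.03, -0.002, 0], [0.03, -0.002, 0.005], [0.03, -0.002, 0.01], [0.03, 0, 0.01], [0.03, 0, 0.01], [0.02, 0, 0.005], [0.014, 0, 0.005], [0, 0, 0], [0, 0, 0], [0, 0, 0]]' --rotation '[[0, 0, 0], [0, 0, 0], [0, 0, 0], [0, 0, 0], [0, 0, 0], [0, 0, 0], [0, 0, 0], [0, 0, 0], [0, 0, 0], [0, 0, 0], [0, 0, 0], [0, 0, 0], [0, 0, 0], [0, 0, 0]]' --jaw '[0, 0, 0, 0, 0, 0, 0, 0, 0, 0, 0, 0, 0, 0]'

```text
time_s: 38.55
tool_pos: [0.5647, 0.1846, 0.3116]
tool_rot: [179.9, 0.0, 97.9]
force: [0.1, -0.2, -2.5]
grip_width: 0.0277
grasp_force: 50.0
```

```bash
python3 bay.py 1
```

```text
t 38.5 tcp [0.5647 0.1846 0.3116] rpy [179.91   0.    97.86] grip 0.0277 50.0 F [ 0.1 -0.2 -2.5]
 rot [ 0.002  0.    -0.002] shift [ 0.0009 -0.0006 -0.0004]
 rot [0. 0. 0.] shift [ 0.     -0.      0.0755]
```

Call:
send_rows --xyz '[[0, 0, 0.01], [0, 0, 0.02], [0, 0, 0.02], [0, 0, 0.01], [0, 0, 0.006], [0, 0, 0.004], [0, 0, 0.003], [0, 0, 0.001], [0, 0, 0.001], [0, 0, 0], [0, 0, 0]]' --rotation '[[0, 0, 0], [0, 0, 0], [0, 0, 0], [0, 0, 0], [0, 0, 0], [0, 0, 0], [0, 0, 0], [0, 0, 0], [0, 0, 0], [0, 0, 0], [0, 0, 0]]' --jaw '[0, 0, 0, 0, 0, 0, 0, 0, 0, 0, 0]'

```text
time_s: 39.65
tool_pos: [0.5643, 0.1865, 0.2367]
tool_rot: [179.9, -0.1, 98.0]
force: [0.7, 0.7, -2.8]
grip_width: 0.0276
grasp_force: 50.0
```

Call:
send_rows --xyz '[[0, 0, 0], [0, 0, 0], [0, 0, 0], [0, 0, 0], [0, 0, -0.01], [0, 0, -0.02], [0, 0, -0.03], [0, 0, -0.03], [-0.02, 0, -0.02], [-0.02, 0, -0.01], [0, 0, 0]]' --rotation '[[0, 0, 0], [0, 0, 0], [0, 0, 0], [0, 0, 0], [0, 0, 0], [0, 0, 0], [0, 0, 0], [0, 0, 0], [0, 0, 0], [0, 0, 0], [0, 0, 0]]' --jaw '[0.44, 0.44, 0.44, 0.44, 0.44, 0.44, 0.44, 0.44, 0.44, 0.44, 0.44]'

```text
time_s: 40.75
tool_pos: [0.5709, 0.1434, 0.3594]
tool_rot: [179.7, 0.0, 97.7]
force: [0.5, -0.1, -0.3]
grip_width: 0.0383
grasp_force: 0.0
```

```bash
python3 sad.py; python3 -c "
from h import *
go((.4715,-.2229,.1,-38.7),(.4715,-.2229,.0135,-38.7))
go((.4500,-.1270,.1,10.7),(.4500,-.1270,.0135,10.7))"
```

```text
[277.5 108.7] 154 [ 0.6952 -0.0775] rect [17.7 16.3] 45
[328.5 185.6] 424 [ 0.4732 -0.2209] rect [16.2 30. ] 37
[294.3 192.2] 425 [ 0.4554 -0.124 ] rect [30.4 15.6] 78
[250.6 219.7] 335 [ 0.3792 -0.0009] rect [19.8 19.8] 45
[313.  224.7] 212 [ 0.3635 -0.1759] rect [18.7 18.1] 16
t 40.8 tcp [0.5702 0.1453 0.3579] rpy [ 1.7978e+02 -6.0000e-02  9.7840e+01] grip 0.0382 0.0 F [-0.2  1.2 -0.5]
 rot [ 1.000e-03 -5.000e-03  2.383e+00] shift [0.1531 0.3491 0.0759]
 rot [0. 0. 0.] shift [ 0.     -0.      0.0865]
t 40.8 tcp [0.5702 0.1453 0.3579] rpy [ 1.7978e+02 -6.0000e-02  9.7840e+01] grip 0.0382 0.0 F [-0.2  1.2 -0.5]
 rot [ 0.002 -0.004  1.521] shift [-0.1687  0.2452  0.0759]
 rot [0. 0. 0.] shift [ 0.     -0.      0.0865]
```

Call:
send_rows --xyz '[[0, 0, 0], [0, 0, 0], [0, 0, 0], [0, 0, 0], [0, 0, 0], [0, 0, 0], [0, 0, 0], [0, 0, 0], [0, 0, 0], [0, 0, 0], [0, 0, 0], [0, 0, 0]]' --rotation '[[0, 0, 0.13], [0, 0, 0.14], [0, 0, 0.14], [0, 0, 0.14], [0, 0, 0.14], [0, 0, 0.14], [0, 0, 0.14], [0, 0, 0.14], [0, 0, 0.14], [0, 0, 0.14], [0, 0, 0.131], [0, 0, 0]]' --jaw '[0.5, 0.6, 0.6, 0.6, 0.6, 0.6, 0.6, 0.6, 0.6, 0.6, 0.6, 0.6]'

```text
time_s: 42.0
tool_pos: [0.5691, 0.1482, 0.3555]
tool_rot: [-179.9, 0.0, 11.0]
force: [-0.0, 0.3, -0.3]
grip_width: 0.0523
grasp_force: 0.0
```

Call:
send_rows --xyz '[[-0.012, 0.015, 0], [-0.02, 0.03, 0], [-0.02, 0.03, 0.01], [-0.02, 0.03, 0.01], [-0.02, 0.03, 0.01], [-0.02, 0.03, 0.015], [-0.02, 0.03, 0.015], [-0.02, 0.03, 0.015], [-0.015, 0.02, 0], [-0.002, 0, 0.01], [0, 0, 0.02], [0, 0, 0.02], [0, 0, 0.015], [0, 0, 0], [0, 0, 0]]' --rotation '[[0, 0, 0], [0, 0, 0], [0, 0, 0], [0, 0, 0], [0, 0, 0], [0, 0, 0], [0, 0, 0], [0, 0, 0], [0, 0, 0], [0, 0, 0], [0, 0, 0], [0, 0, 0], [0, 0, 0], [0, 0, 0], [0, 0, 0]]' --jaw '[0.6, 0.6, 0.6, 0.6, 0.6, 0.6, 0.6, 0.6, 0.6, 0.6, 0.6, 0.6, 0.6, 0.6, 0.6]'

```text
time_s: 43.5
tool_pos: [0.4504, -0.1246, 0.2158]
tool_rot: [-179.9, -0.0, 11.0]
force: [0.1, -0.1, 1.3]
grip_width: 0.0522
grasp_force: 0.0
```

```bash
python3 -c "
from h import *
go((.4500,-.1270,.0135,10.7))"
```

```text
t 43.5 tcp [ 0.4504 -0.1246  0.2158] rpy [-1.7993e+02 -4.0000e-02  1.1030e+01] grip 0.0522 0.0 F [ 0.1 -0.1  1.3]
 rot [-0.001 -0.001  0.006] shift [-0.0008  0.0022  0.0203]
```

Call:
send_rows --xyz '[[0, 0.002, 0.012], [0, 0, 0.008], [0, 0, 0], [0, 0, 0], [0, 0, 0], [0, 0, 0], [0, 0, 0], [0, 0, 0], [0, 0, 0], [0, 0, -0.01], [0, 0, -0.02], [0, 0, -0.03], [0, 0, -0.03], [0, 0, -0.03], [0, 0, -0.03], [0, 0, -0.01], [0, 0, 0]]' --rotation '[[0, 0, 0], [0, 0, 0], [0, 0, 0], [0, 0, 0], [0, 0, 0], [0, 0, 0], [0, 0, 0], [0, 0, 0], [0, 0, 0], [0, 0, 0], [0, 0, 0], [0, 0, 0], [0, 0, 0], [0, 0, 0], [0, 0, 0], [0, 0, 0], [0, 0, 0]]' --jaw '[0.6, 0.6, 0.6, 0, 0, 0, 0, 0, 0, 0, 0, 0, 0, 0, 0, 0, 0]'

```text
time_s: 45.2
tool_pos: [0.4505, -0.128, 0.357]
tool_rot: [-180.0, -0.2, 10.9]
force: [0.0, 0.3, -2.9]
grip_width: 0.0277
grasp_force: 50.0
```

```bash
python3 bay.py 2
```

```text
t 45.2 tcp [ 0.4505 -0.128   0.357 ] rpy [-179.99   -0.22   10.87] grip 0.0277 50.0 F [ 0.   0.3 -2.9]
 rot [ 0.003 -0.003 -1.521] shift [0.2946 0.1    0.045 ]
 rot [0. 0. 0.] shift [ 0.     -0.      0.0755]
```

Call:
send_rows --xyz '[[0, 0, 0], [0, 0, 0], [0, 0, 0], [0, 0, 0], [0, 0, 0], [0, 0, 0], [0, 0, 0], [0, 0, 0], [0, 0, 0], [0, 0, 0], [0, 0, 0], [0, 0, 0]]' --rotation '[[0, 0, -0.1], [0, 0, -0.14], [0, 0, -0.14], [0, 0, -0.14], [0, 0, -0.14], [0, 0, -0.14], [0, 0, -0.14], [0, 0, -0.14], [0, 0, -0.14], [0, 0, -0.14], [0, 0, -0.14], [0, 0, -0.021]]' --jaw '[0, 0, 0, 0, 0, 0, 0, 0, 0, 0, 0, 0]'

```text
time_s: 46.4
tool_pos: [0.4496, -0.1275, 0.3536]
tool_rot: [-179.8, -0.1, 98.1]
force: [-0.5, 1.3, -3.9]
grip_width: 0.0279
grasp_force: 50.0
```

Call:
send_rows --xyz '[[0.015, 0.005, 0], [0.03, 0.01, 0], [0.03, 0.01, 0], [0.03, 0.01, 0], [0.03, 0.01, 0], [0.03, 0.01, 0.005], [0.03, 0.01, 0.01], [0.03, 0.01, 0.01], [0.03, 0.01, 0.01], [0.025, 0.01, 0.005], [0.015, 0.005, 0.005], [0, 0, 0], [0, 0, 0], [0, 0, 0]]' --rotation '[[0, 0, 0], [0, 0, 0], [0, 0, 0], [0, 0, 0], [0, 0, 0], [0, 0, 0], [0, 0, 0], [0, 0, 0], [0, 0, 0], [0, 0, 0], [0, 0, 0], [0, 0, 0], [0, 0, 0], [0, 0, 0]]' --jaw '[0, 0, 0, 0, 0, 0, 0, 0, 0, 0, 0, 0, 0, 0]'

```text
time_s: 47.8
tool_pos: [0.5084, 0.1766, 0.3112]
tool_rot: [180.0, 0.0, 97.9]
force: [0.1, -0.2, -2.9]
grip_width: 0.0272
grasp_force: 50.0
```

```bash
python3 bay.py 2
```

```text
t 47.8 tcp [0.5084 0.1766 0.3112] rpy [179.95   0.    97.85] grip 0.0272 50.0 F [ 0.1 -0.2 -2.9]
 rot [ 0.001  0.    -0.003] shift [ 0.0011  0.0003 -0.0008]
 rot [0. 0. 0.] shift [ 0.     -0.      0.0755]
```

Call:
send_rows --xyz '[[0, 0, 0.01], [0, 0, 0.02], [0, 0, 0.02], [0, 0, 0.01], [0, 0, 0.006], [0, 0, 0.004], [0, 0, 0.003], [0, 0, 0.001], [0, 0, 0], [0, 0, 0]]' --rotation '[[0, 0, 0], [0, 0, 0], [0, 0, 0], [0, 0, 0], [0, 0, 0], [0, 0, 0], [0, 0, 0], [0, 0, 0], [0, 0, 0], [0, 0, 0]]' --jaw '[0, 0, 0, 0, 0, 0, 0, 0, 0, 0]'

```text
time_s: 48.8
tool_pos: [0.5085, 0.1786, 0.2378]
tool_rot: [179.9, -0.1, 98.0]
force: [0.3, -0.1, -2.8]
grip_width: 0.0277
grasp_force: 50.0
```

Call:
send_rows --xyz '[[0, 0, 0.0005], [0, 0, 0], [0, 0, 0], [0, 0, 0], [0, 0, -0.01], [0, 0, -0.02], [0, 0, -0.03], [0, 0, -0.03], [-0.02, 0, -0.02], [-0.02, 0, -0.01], [0, 0, 0]]' --rotation '[[0, 0, 0], [0, 0, 0], [0, 0, 0], [0, 0, 0], [0, 0, 0], [0, 0, 0], [0, 0, 0], [0, 0, 0], [0, 0, 0], [0, 0, 0], [0, 0, 0]]' --jaw '[0.44, 0.44, 0.44, 0.44, 0.44, 0.44, 0.44, 0.44, 0.44, 0.44, 0.44]'

```text
time_s: 49.9
tool_pos: [0.5149, 0.1358, 0.3597]
tool_rot: [179.7, -0.0, 97.8]
force: [0.2, -0.2, -0.6]
grip_width: 0.0382
grasp_force: 0.0
```

```bash
python3 sad.py; python3 -c "
from h import *
go((.4710,-.2226,.1,-38),(.4710,-.2226,.0135,-38))"
```

```text
[276.7 108.3] 165 [ 0.6964 -0.0754] rect [17.7 16.3] 45
[328.5 185.6] 423 [ 0.4732 -0.2209] rect [16.2 30. ] 37
[250.5 219.7] 334 [ 0.3792 -0.0008] rect [20. 19.] 90
[313.1 224.6] 205 [ 0.3638 -0.1762] rect [17.8 18.6] 37
t 50.0 tcp [0.5142 0.1376 0.3583] rpy [ 1.7978e+02 -9.0000e-02  9.7860e+01] grip 0.0379 0.0 F [-1.2  2.  -0.6]
 rot [-0.    -0.005  2.371] shift [0.1877 0.3104 0.0763]
 rot [0. 0. 0.] shift [-0.     -0.      0.0865]
```

Call:
send_rows --xyz '[[0, 0, 0], [0, 0, 0], [0, 0, 0], [0, 0, 0], [0, 0, 0], [0, 0, 0], [0, 0, 0], [0, 0, 0], [0, 0, 0], [0, 0, 0], [0, 0, 0], [0, 0, 0], [0, 0, 0], [0, 0, 0], [0, 0, 0], [0, 0, 0], [0, 0, 0], [0, 0, 0]]' --rotation '[[0, 0, 0.13], [0, 0, 0.14], [0, 0, 0.14], [0, 0, 0.14], [0, 0, 0.14], [0, 0, 0.14], [0, 0, 0.14], [0, 0, 0.14], [0, 0, 0.14], [0, 0, 0.14], [0, 0, 0.14], [0, 0, 0.14], [0, 0, 0.14], [0, 0, 0.14], [0, 0, 0.14], [0, 0, 0.14], [0, 0, 0.141], [0, 0, 0]]' --jaw '[0.5, 0.6, 0.6, 0.6, 0.6, 0.6, 0.6, 0.6, 0.6, 0.6, 0.6, 0.6, 0.6, 0.6, 0.6, 0.6, 0.6, 0.6]'

```text
time_s: 51.75
tool_pos: [0.5132, 0.14, 0.356]
tool_rot: [-180.0, 0.1, -37.8]
force: [0.0, -0.4, -0.1]
grip_width: 0.0521
grasp_force: 0.0
```

Call:
send_rows --xyz '[[0.01, 0.015, 0], [0.018, 0.03, 0], [0.018, 0.03, 0], [0.018, 0.03, 0.01], [0.018, 0.03, 0.01], [0.018, 0.03, 0.01], [0.018, 0.03, 0.01], [0.018, 0.03, 0.01], [0.018, 0.03, 0.01], [0.018, 0.03, 0.01], [0.013, 0.02, 0.006], [0.003, 0.005, 0.01], [0, 0, 0.02], [0, 0, 0.02], [0, 0, 0.015], [0, 0, 0], [0, 0, 0]]' --rotation '[[0, 0, 0], [0, 0, 0], [0, 0, 0], [0, 0, 0], [0, 0, 0], [0, 0, 0], [0, 0, 0], [0, 0, 0], [0, 0, 0], [0, 0, 0], [0, 0, 0], [0, 0, 0], [0, 0, 0], [0, 0, 0], [0, 0, 0], [0, 0, 0], [0, 0, 0]]' --jaw '[0.6, 0.6, 0.6, 0.6, 0.6, 0.6, 0.6, 0.6, 0.6, 0.6, 0.6, 0.6, 0.6, 0.6, 0.6, 0.6, 0.6]'

```text
time_s: 53.45
tool_pos: [0.4723, -0.221, 0.2153]
tool_rot: [-179.9, 0.0, -37.8]
force: [0.2, 0.3, 0.2]
grip_width: 0.0522
grasp_force: 0.0
```

```bash
python3 -c "
from h import *
go((.4710,-.2226,.0135,-38))"; python3 sad.py
```

```text
t 53.5 tcp [ 0.4723 -0.221   0.2153] rpy [-1.7992e+02  2.0000e-02 -3.7770e+01] grip 0.0522 0.0 F [0.2 0.3 0.2]
 rot [-0.001  0.     0.004] shift [-0.0001  0.0021  0.0198]
[277.3 108.5] 190 [ 0.6958 -0.0769] rect [17. 17.] 90
[250.6 219.7] 335 [ 0.3792 -0.0009] rect [20. 19.] 90
```

Call:
send_rows --xyz '[[0, 0.002, 0.012], [0, 0, 0.0075], [0, 0, 0], [0, 0, 0], [0, 0, 0], [0, 0, 0], [0, 0, 0], [0, 0, 0], [0, 0, 0], [0, 0, -0.01], [0, 0, -0.02], [0, 0, -0.03], [0, 0, -0.03], [0, 0, -0.03], [0, 0, -0.03], [0, 0, -0.01], [0, 0, 0]]' --rotation '[[0, 0, 0], [0, 0, 0], [0, 0, 0], [0, 0, 0], [0, 0, 0], [0, 0, 0], [0, 0, 0], [0, 0, 0], [0, 0, 0], [0, 0, 0], [0, 0, 0], [0, 0, 0], [0, 0, 0], [0, 0, 0], [0, 0, 0], [0, 0, 0], [0, 0, 0]]' --jaw '[0.6, 0.6, 0.6, 0, 0, 0, 0, 0, 0, 0, 0, 0, 0, 0, 0, 0, 0]'

```text
time_s: 55.2
tool_pos: [0.4711, -0.2232, 0.357]
tool_rot: [-179.8, -0.1, -37.8]
force: [-0.4, 0.2, -2.4]
grip_width: 0.0272
grasp_force: 50.0
```

```bash
python3 bay.py 3
```

```text
t 55.2 tcp [ 0.4711 -0.2232  0.357 ] rpy [-1.7983e+02 -1.4000e-01 -3.7830e+01] grip 0.0272 50.0 F [-0.4  0.2 -2.4]
 rot [ 1.000e-03 -5.000e-03 -2.371e+00] shift [0.3918 0.0369 0.045 ]
 rot [0. 0. 0.] shift [ 0.     -0.      0.0755]
```

Call:
send_rows --xyz '[[0, 0, 0], [0, 0, 0], [0, 0, 0], [0, 0, 0], [0, 0, 0], [0, 0, 0], [0, 0, 0], [0, 0, 0], [0, 0, 0], [0, 0, 0], [0, 0, 0], [0, 0, 0], [0, 0, 0], [0, 0, 0], [0, 0, 0], [0, 0, 0], [0, 0, 0], [0, 0, 0]]' --rotation '[[0, 0, -0.1], [0, 0, -0.14], [0, 0, -0.14], [0, 0, -0.14], [0, 0, -0.14], [0, 0, -0.14], [0, 0, -0.14], [0, 0, -0.14], [0, 0, -0.14], [0, 0, -0.14], [0, 0, -0.14], [0, 0, -0.14], [0, 0, -0.14], [0, 0, -0.14], [0, 0, -0.14], [0, 0, -0.14], [0, 0, -0.14], [0, 0, -0.031]]' --jaw '[0, 0, 0, 0, 0, 0, 0, 0, 0, 0, 0, 0, 0, 0, 0, 0, 0, 0]'

```text
time_s: 57.0
tool_pos: [0.4702, -0.2226, 0.3533]
tool_rot: [-179.8, -0.1, 98.2]
force: [-1.0, 0.0, -2.6]
grip_width: 0.0277
grasp_force: 50.0
```

Call:
send_rows --xyz '[[0.015, 0, 0], [0.03, 0.003, 0], [0.03, 0.003, 0], [0.03, 0.003, 0], [0.03, 0.003, 0], [0.03, 0.003, 0], [0.03, 0.003, 0], [0.03, 0.003, 0], [0.03, 0.003, 0.005], [0.03, 0.003, 0.01], [0.03, 0.003, 0.01], [0.03, 0.003, 0.01], [0.025, 0.003, 0.005], [0.022, 0.001, 0.004], [0, 0, 0], [0, 0, 0], [0, 0, 0]]' --rotation '[[0, 0, 0], [0, 0, 0], [0, 0, 0], [0, 0, 0], [0, 0, 0], [0, 0, 0], [0, 0, 0], [0, 0, 0], [0, 0, 0], [0, 0, 0], [0, 0, 0], [0, 0, 0], [0, 0, 0], [0, 0, 0], [0, 0, 0], [0, 0, 0], [0, 0, 0]]' --jaw '[0, 0, 0, 0, 0, 0, 0, 0, 0, 0, 0, 0, 0, 0, 0, 0, 0]'

```text
time_s: 58.7
tool_pos: [0.4528, 0.1693, 0.3111]
tool_rot: [-180.0, 0.0, 97.9]
force: [0.3, 0.1, -3.3]
grip_width: 0.0278
grasp_force: 50.0
```

```bash
python3 bay.py 3
```

```text
t 58.7 tcp [0.4528 0.1693 0.3111] rpy [-1.7995e+02  1.0000e-02  9.7950e+01] grip 0.0278 50.0 F [ 0.3  0.1 -3.3]
 rot [-0.001  0.    -0.001] shift [ 0.0006  0.0004 -0.0009]
 rot [0. 0. 0.] shift [ 0.     -0.      0.0755]
```

Call:
send_rows --xyz '[[0, 0, 0.01], [0, 0, 0.02], [0, 0, 0.02], [0, 0, 0.01], [0, 0, 0.006], [0, 0, 0.004], [0, 0, 0.003], [0, 0, 0.001], [0, 0, 0], [0, 0, 0]]' --rotation '[[0, 0, 0], [0, 0, 0], [0, 0, 0], [0, 0, 0], [0, 0, 0], [0, 0, 0], [0, 0, 0], [0, 0, 0], [0, 0, 0], [0, 0, 0]]' --jaw '[0, 0, 0, 0, 0, 0, 0, 0, 0, 0]'

```text
time_s: 59.7
tool_pos: [0.4532, 0.1706, 0.2387]
tool_rot: [179.9, -0.1, 98.0]
force: [-0.0, -0.7, -2.7]
grip_width: 0.0276
grasp_force: 50.0
```

Call:
send_rows --xyz '[[0, 0, 0.0005], [0, 0, 0], [0, 0, 0], [0, 0, 0], [0, 0, -0.01], [0, 0, -0.02], [0, 0, -0.03], [0, 0, -0.03], [-0.02, 0, -0.02], [-0.03, 0, -0.01], [-0.03, 0, 0], [-0.03, 0, 0], [-0.03, 0, 0], [-0.03, 0, 0], [-0.03, 0, 0], [-0.03, 0, 0], [-0.02, 0, 0], [0, 0, 0]]' --rotation '[[0, 0, 0], [0, 0, 0], [0, 0, 0], [0, 0, 0], [0, 0, 0], [0, 0, 0], [0, 0, 0], [0, 0, 0], [0, 0, 0], [0, 0, 0], [0, 0, 0], [0, 0, 0], [0, 0, 0], [0, 0, 0], [0, 0, 0], [0, 0, 0], [0, 0, 0], [0, 0, 0]]' --jaw '[0.44, 0.44, 0.44, 0.44, 0.44, 0.44, 0.44, 0.44, 0.44, 0.44, 0.3, 0.2, 0.1, 0, 0, 0, 0, 0]'

```text
time_s: 61.5
tool_pos: [0.4877, -0.0806, 0.3584]
tool_rot: [179.9, 0.0, 97.7]
force: [-0.1, 0.4, -0.4]
grip_width: 0.0005
grasp_force: 0.0
```

Run:
```python
from h import *
go((.642,.109,.1,98),(.642,.109,.05,98))
im=env.read_camera('side')['image'];d=env.read_camera('top')['image']
a=cv2.resize(im[90:190,255:365],None,fx=3.6,fy=4,interpolation=2);b=cv2.resize(d[95:225,85:240],None,fx=2.58,fy=3.1,interpolation=2)
a=cv2.copyMakeBorder(a,0,max(0,b.shape[0]-a.shape[0]),0,0,0);b=cv2.copyMakeBorder(b,0,max(0,a.shape[0]-b.shape[0]),0,0,0)
cv2.imwrite('pics/f7.png',np.hstack([a,b]));print(a.shape,b.shape)
```

```text
t 61.5 tcp [ 0.4877 -0.0806  0.3584] rpy [1.7987e+02 2.0000e-02 9.7710e+01] grip 0.0005 0.0 F [-0.1  0.4 -0.4]
 rot [ 0.002  0.    -0.005] shift [0.1663 0.1792 0.0764]
 rot [0. 0. 0.] shift [ 0.   -0.    0.05]
(403, 396, 3) (403, 400, 3)
```

View pics/f7.png

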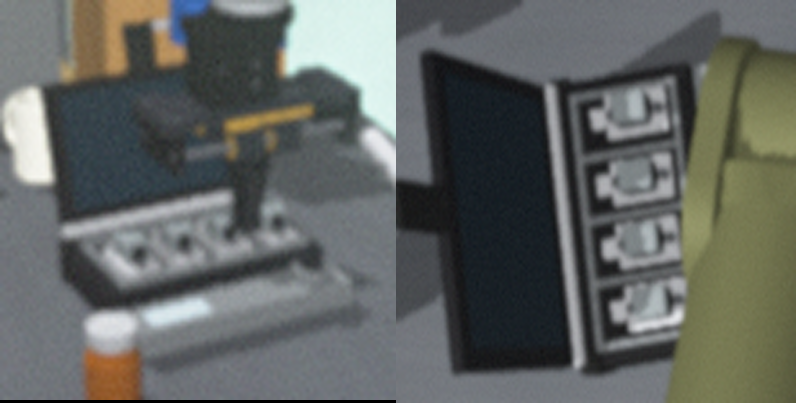

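All four sit in the bays with tongues towards the screen. The bottom one (650,300) needs a clearer look, so I move the arm aside first.

Call:
send_rows --xyz '[[-0.02, 0.015, 0], [-0.03, 0.02, 0], [-0.03, 0.02, 0], [-0.03, 0.02, 0], [-0.02, 0.01, 0], [0, 0, 0], [0, 0, 0]]' --rotation '[[0, 0, 0], [0, 0, 0], [0, 0, 0], [0, 0, 0], [0, 0, 0], [0, 0, 0], [0, 0, 0]]' --jaw '[0, 0, 0, 0, 0, 0, 0]'

```text
time_s: 62.3
tool_pos: [0.5903, -0.1926, 0.3571]
tool_rot: [180.0, -0.1, 98.1]
force: [-0.0, 1.2, -0.4]
grip_width: 0.0005
grasp_force: 0.0
```

Run:
```python
from h import *
go((.642,.109,.1,98),(.642,.109,.05,98))
im=env.read_camera('side')['image'];d=env.read_camera('top')['image']
a=cv2.resize(im[125:170,262:352],None,fx=4.3,fy=5.5,interpolation=2);b=cv2.resize(d[112:215,140:222],None,fx=4.8,fy=4.8,interpolation=2)
h=max(a.shape[0],b.shape[0]);f=lambda q:cv2.copyMakeBorder(q,0,h-q.shape[0],0,0,0)
cv2.imwrite('pics/f8.png',np.hstack([f(a),f(b)]));print(a.shape,b.shape)
```

```text
t 62.3 tcp [ 0.5903 -0.1926  0.3571] rpy [ 1.7998e+02 -1.3000e-01  9.8100e+01] grip 0.0005 0.0 F [-0.   1.2 -0.4]
 rot [ 0.    -0.002  0.002] shift [0.2915 0.0932 0.0751]
 rot [0. 0. 0.] shift [ 0.   -0.    0.05]
(248, 387, 3) (494, 394, 3)
```

View pics/f8.png

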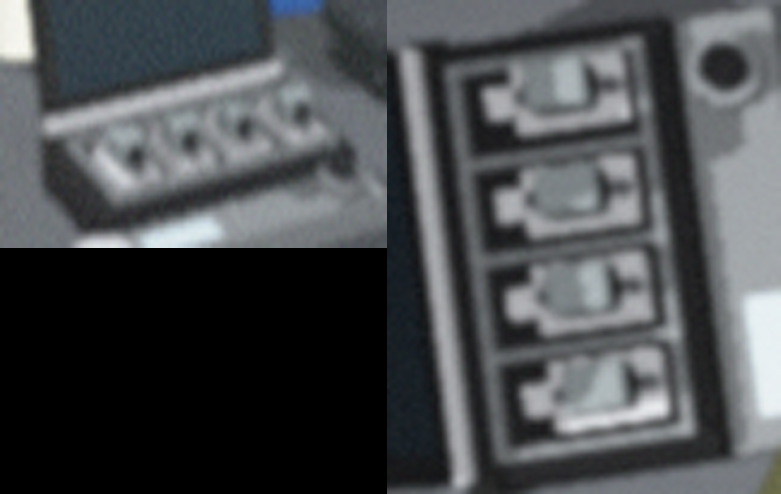

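All four saddles lie flat inside their bays with the tongues pointing to the screen. The button is at crop (722,66), i.e. pixel (209.8,125.8). Now I go press it.

Call:
send_rows --xyz '[[0.015, 0.005, 0], [0.03, 0.01, 0], [0.03, 0.01, 0], [0.03, 0.01, 0], [0.03, 0.01, 0], [0.03, 0.01, 0.005], [0.03, 0.01, 0.01], [0.03, 0.01, 0.015], [0.03, 0.01, 0.015], [0.025, 0.008, 0.015], [0.0115, 0, 0.015], [0, 0, 0.015], [0, 0, 0.015], [0, 0, 0.01], [0, 0, 0], [0, 0, 0]]' --rotation '[[0, 0, 0], [0, 0, 0], [0, 0, 0], [0, 0, 0], [0, 0, 0], [0, 0, 0], [0, 0, 0], [0, 0, 0], [0, 0, 0], [0, 0, 0], [0, 0, 0], [0, 0, 0], [0, 0, 0], [0, 0, 0], [0, 0, 0], [0, 0, 0]]' --jaw '[0, 0, 0, 0, 0, 0, 0, 0, 0, 0, 0, 0, 0, 0, 0, 0]'

```text
time_s: 64.0
tool_pos: [0.6418, 0.1063, 0.243]
tool_rot: [179.9, -0.0, 97.9]
force: [1.5, 0.0, 0.4]
grip_width: 0.0005
grasp_force: 0.0
```

Run:
```python
from h import *
for z in (.032,.036,.04): print(plane(env.read_camera('top'),[(209.8,125.75)],z))
go((.642,.109,.05,98))
```

```text
[[0.64339925 0.11066796 0.032     ]]
[[0.64236722 0.1095389  0.036     ]]
[[0.6413352  0.10840984 0.04      ]]
t 64.2 tcp [0.6421 0.1071 0.2438] rpy [ 1.7984e+02 -6.0000e-02  9.7970e+01] grip 0.0001 0.0 F [-0.3  0.1  0.2]
 rot [ 0.003 -0.001 -0.   ] shift [0.0019 0.0002 0.0118]
```

Call:
send_rows --xyz '[[0.002, 0, 0.01], [0, 0, 0.008], [0, 0, 0.003], [0, 0, 0.002], [0, 0, 0.002], [0, 0, 0]]' --rotation '[[0, 0, 0], [0, 0, 0], [0, 0, 0], [0, 0, 0], [0, 0, 0], [0, 0, 0]]' --jaw '[0, 0, 0, 0, 0, 0]'

```text
time_s: 64.75
tool_pos: [0.6423, 0.1097, 0.2259]
tool_rot: [179.8, -0.2, 98.0]
force: [-16.7, -3.0, 41.4]
grip_width: 0.0007
grasp_force: 21.1
```

Call:
send_rows --xyz '[[0, 0, -0.003], [0, 0, 0], [0, 0, 0]]' --rotation '[[0, 0, 0], [0, 0, 0], [0, 0, 0]]' --jaw '[0, 0, 0]'

```text
time_s: 65.05
tool_pos: [0.6421, 0.1098, 0.2262]
tool_rot: [179.8, -0.1, 98.0]
force: [-8.9, -0.9, 27.2]
grip_width: 0.0002
grasp_force: 14.0
```

Call:
send_rows --xyz '[[0, 0, -0.005], [0, 0, 0], [0, 0, 0]]' --rotation '[[0, 0, 0], [0, 0, 0], [0, 0, 0]]' --jaw '[0, 0, 0]'

```text
time_s: 65.35
tool_pos: [0.642, 0.11, 0.2266]
tool_rot: [179.8, -0.1, 98.0]
force: [0.9, -0.5, 7.4]
grip_width: -0.0001
grasp_force: 4.1
```

Call:
send_rows --xyz '[[0, 0, -0.003], [0, 0, 0], [0, 0, 0]]' --rotation '[[0, 0, 0], [0, 0, 0], [0, 0, 0]]' --jaw '[0, 0, 0]'

```text
time_s: 65.65
tool_pos: [0.6415, 0.1098, 0.2288]
tool_rot: [179.9, -0.1, 98.0]
force: [1.6, -0.2, 3.6]
grip_width: 0.0003
grasp_force: 1.8
```

Call:
send_rows --xyz '[[0, 0, -0.003], [0, 0, 0], [0, 0, 0]]' --rotation '[[0, 0, 0], [0, 0, 0], [0, 0, 0]]' --jaw '[0, 0, 0]'

```text
time_s: 65.95
tool_pos: [0.641, 0.1096, 0.2314]
tool_rot: [180.0, -0.1, 98.0]
force: [1.4, 0.6, 2.2]
grip_width: 0.0007
grasp_force: 1.0
```

The force curve (spring of about 2–5 N, then a hard stop) shows the button was fully pressed. Now I retract and do a final check.

Call:
send_rows --xyz '[[0, 0, -0.01], [0, 0, -0.02], [0, 0, -0.03], [0, 0, -0.03], [0, 0, -0.03], [-0.02, 0.01, -0.01], [-0.03, 0.015, 0], [-0.03, 0.015, 0], [-0.03, 0.015, 0], [-0.03, 0.015, 0], [-0.03, 0.015, 0], [-0.03, 0.015, 0], [-0.03, 0.015, 0], [-0.03, 0.015, 0], [-0.03, 0, 0], [-0.03, 0, 0], [0, 0, 0], [0, 0, 0]]' --rotation '[[0, 0, 0], [0, 0, 0], [0, 0, 0], [0, 0, 0], [0, 0, 0], [0, 0, 0], [0, 0, 0], [0, 0, 0], [0, 0, 0], [0, 0, 0], [0, 0, 0], [0, 0, 0], [0, 0, 0], [0, 0, 0], [0, 0, 0], [0, 0, 0], [0, 0, 0], [0, 0, 0]]' --jaw '[0, 0, 0, 0, 0, 0, 0, 0, 0, 0, 0, 0, 0, 0, 0, 0, 0, 0]'

```text
time_s: 67.75
tool_pos: [0.8139, -0.1906, 0.3608]
tool_rot: [-179.9, -0.1, 97.9]
force: [-0.4, 0.0, 0.3]
grip_width: 0.0003
grasp_force: 0.0
```

Run:
```python
from h import *
go()
c=env.read_camera('top');d=c['image'];g=cv2.cvtColor(d,6);print('tab',g[158:165,78:90].mean(0).astype(int))
cv2.imwrite('pics/fin.png',cv2.resize(d[90:250,75:430],None,fx=2.25,fy=2.8,interpolation=2))
```

```text
t 67.8 tcp [ 0.8139 -0.1906  0.3608] rpy [-1.7993e+02 -1.0000e-01  9.7890e+01] grip 0.0003 0.0 F [-0.4  0.   0.3]
tab [112 113 113 107  87  59  43  37  33  28  25  26]
```

View pics/fin.png

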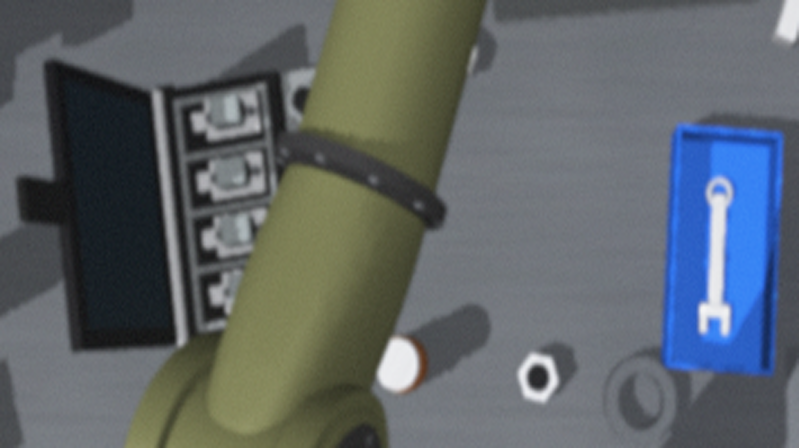

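The final view shows the spanner in the tray (717,255), the saddles in their bays, and the lid unmoved. The jar, the collar and the near nut stand where they were, with the far nut mostly behind the arm at (475,55).

```bash
python3 -c "
from cell import env
print(env.sign_off())"
```

```text
the job is handed in; nothing more can be done
None
```

The job is handed in: spanner in the blue tray, lid open at about 109° by camera (asked 110°), four saddles flat in the bays with tongues to the screen, start button pressed to its stop (the wrist force peaked at about 41 N on the button), and bystanders not touched.

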